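# Set out the guest soaps

### The arm

A 6-joint arm with a two-finger parallel gripper is mounted at the origin on the work surface. World frame = base frame: x ahead of the robot, y to its left, z up, the work surface at z = 0. Lengths are in m, angles in rad, forces in N, time in s.
With the tool pointing down it reaches from about 0.375 to 0.975 m from the base axis. Payload 3.8 kg.
Tool frame: the origin (TCP) lies at the very end of the fingers, on their centre line; the grasp point (between the pads) lies 19 mm behind it; z points along the fingers, y is the line along which they close (so a half turn about z gives the same grasp; the last joint's range is limited). The gripper opens to 85 mm and grips with 20 to 120 N. Pads are 22 mm wide; open, the fingers measure 114 mm over their backs; the gripper's body (76 mm by 85 mm) begins 54 mm behind the grasp point. The pads swing forward as they close: fully open they stand 13 mm farther back than shut.
Start: joints at [1.112, 0.264, 1.604, -0, 1.274, -0.037], TCP at [0.276, 0.616, 0.231] pointing down, gripper open.
Joint ranges: [-2.63, 2.63], [-0.94, 2.18], [0.31, 2.57], [-1.31, 4.45], [0, 2.66], [-2.55, 2.55]. Speed limits (rad/s): [2.57, 2.57, 3.14, 3.14, 3.14, 3.14].

### API

Orientations are given as a rotation vector (axis times angle).
In Python, from workcell import bot, vision gives the robot as it stands. The module is installed in compiled form; this text tells all that it offers.
- The arm moves only by the tool play_rows, never from a script. Its argument "moves" is a list that holds one entry, the list of rows, each a list of 7 numbers: the turn, a rotation vector about the tool's x, y, z as a fraction of full scale, then the shift along the tool's x, y, z as a fraction of full scale, then the finger opening in mm, from 0 to 85.4. In form: [[[ax, ay, az, x, y, z, jaw], ...]]. A call has 1 to 5 rows; each row shifts and turns the commanded pose from where the row before left it, along the tool's axes as they then stand; what a row does not reach is not made up. Full scale, the value 1, is 0.1 m for a shift and 0.5 rad for a turn. A row lasts 1/12 s, in which the tool goes at most 41.7 mm and 7.16 degrees, less where a joint would pass 70% of its speed; a pose out of reach is approached as far as the arm can. A call with a number of a shift or a turn outside -1 to 1 is refused whole. A call with a gripper value outside its range is refused whole. The fingers move at their own pace and stop on an object; "newtons" is the grip in N (left out, the last holds). Time passes only in rows, so rows that do not move let the fingers close. It gives the time, the measured TCP pose, the force, the opening and the grip force at its end, in the units of the state.
- bot.read_state(): the state, without advancing time (a new reading comes with each control period).
- vision.read_camera(name): name is "scene" or "top" or "wrist"; returns a dict with "image" (384x512x3 uint8, red, green, blue), "depth" (384x512 float32, m along the optical axis (not along the pixel's ray), 0 where there is no reading), "K" (3x3 intrinsics, pixels), "dist" ([k1, k2, p1, p2, k3] as OpenCV has them; the pictures are not rectified), "R" (3x3) and "t" (3): a world point X has camera coordinates R X + t. Camera axes: x right, y down, z forward; pixel columns grow to the right and rows downward; lengths in m; the calibration is good to about 2 mm. A picture is of the moment at which its call begins.
- bot.finish_job(): hands the job in; it is judged then, once.
The state is a dict: "time": time; "q": joint angles; "joint_vel": joint speeds; "joint_torque": joint torques, N m; "tool_pos": TCP position; "tcp_rot": TCP orientation; "wrist_force": force on the tool from outside, world axes, zero at the start; "torque": the same for the moment, N m; "width": opening from 0.0 (shut) to 1.0 (fully open); "grip_force": force on a finger pad.
Only numpy, scipy, OpenCV 4.12 (cv2) and the standard library are available. Lean on these libraries where they do the work, as an engineer would, in place of code of your own. Each camera call takes 0.05 s, during which the arm holds its last target. There are 200 camera calls.

### The job

Open the clear lid of the bamboo soap box all the way, take out the three bars of soap and set one on each empty drain mat of the tray, centred and lying lengthwise along its mat, so that with the bar already there they make two neat rows of two. Leave the lid up until all three bars lie in place, then shut the box fully. Leave the bar already on the tray where it lies and do not knock or shift the jar, the brush or the tube of toothpaste.

Things in the scene. Friction and masses are not known exactly. Their poses are not given: they have to be found in the camera images.
- box: Bamboo soap box fixed to the deck, 140 (x) x 290 (y) mm. Origin: centre of its underside. Its own -x side is the front; it stands about a quarter turn round, so the front faces the robot's right (-y of the world). Floor 5 mm up, back and side walls 38 mm high, 6 thick, front wall only 16 mm high. Three bars of soap lie inside, side by side along its y.
- lid (a joint): Hinge of the box's clear acrylic lid, rad: 0 shut, grows as the front edge lifts, stop at 0.95. The hinge is stiff: the lid stays where it is left. Fully open it still leans over the soap, its front edge about 150 mm up above the middle of the box, so the soap is reached obliquely from the front, beneath it.
- lid_hinge (a point): Point on the hinge axis, at the middle of the box's rear edge, 38.5 mm above the deck (the lid's underside). Axes turn with the lid: y along the hinge axis, -x from hinge to front edge. The lid is a plate 140 (x) x 290 (y) x 6 mm; hinge range as joint lid.
- lid_handle (a point): Centre of the lid's steel barrel handle: 18 mm across, 32 mm long along the hinge direction (y), flat ends, on a thin stem at the front of the lid. In lid_hinge's frame it lies at (-128, 0, 34) mm, 28 mm over the lid's upper face. Axes as lid_hinge.
- tray: Shallow bamboo tray, fixed to the deck: 250 (x) x 220 (y) mm, rim 14 mm high and 6 thick, floor 6 mm up. Origin: centre of its underside. Four drain mats lie on it in two rows of two, 112 mm apart along its x and 84 mm along its y, long side along its x.
- mat_a: Ribbed dark rubber drain mat, empty, fixed on the tray: 100 (x) x 60 (y) x 4 mm. Origin: centre of its underside; the soap rests on its top 4 mm higher.
- mat_b: Ribbed dark rubber drain mat, empty, fixed on the tray: 100 (x) x 60 (y) x 4 mm. Origin: centre of its underside; the soap rests on its top 4 mm higher.
- mat_c: Ribbed dark rubber drain mat, empty, fixed on the tray: 100 (x) x 60 (y) x 4 mm. Origin: centre of its underside; the soap rests on its top 4 mm higher.
- mat_d: The drain mat, like the others, on which soap_d already lies.
- soap_a: Cream bar of soap, 88 (x) x 50 (y) x 30 (z) mm, about 140 g, lying flat in the box, long side roughly along the box's x. Origin: centre of its underside. The three bars are alike and may go on any of the empty mats.
- soap_b: Cream bar of soap, 88 (x) x 50 (y) x 30 (z) mm, about 140 g, lying flat in the box, long side roughly along the box's x. Origin: centre of its underside. The three bars are alike and may go on any of the empty mats.
- soap_c: Cream bar of soap, 88 (x) x 50 (y) x 30 (z) mm, about 140 g, lying flat in the box, long side roughly along the box's x. Origin: centre of its underside. The three bars are alike and may go on any of the empty mats.
- soap_d: The same kind of bar, already in place on mat_d on the tray. Origin: centre of its underside.
- jar: Bystander: amber glass jar with white lid, 52 mm across, 55 tall. Origin: centre of its underside.
- brush: Bystander: hairbrush lying bristles down, wooden back and handle, 183 mm long along its own x, 46 wide, 28 high. Origin: centre of its underside.
- tube: Bystander: white toothpaste tube lying flat, 142 mm long, 45 wide, 22 high. Origin: centre of its underside.
There are look-alikes about, which are no part of the job. Leave any yellow look-alike of the soap_d alone.

How it is judged:
By the outcome, as a careful person would: the job done as asked, in the order asked, and still so for the second after the job is handed in, with the robot touching nothing.
It also fails if it takes over 70 s, if anything falls off the work surface, if the arm or the gripper's body presses on something with over 40 N, if the wrist force passes 120 N, or if a joint passes its speed limit or range.

## Working session

There is one attempt and no reset: what is moved stays moved. The work goes in short steps, Python scripts to look and compute and a tool call to move; the robot and the scene stay as the last step left them, time stands still between calls to the robot, and variables do not carry over. Pictures are saved under pics/ and viewed, at most 10 in all, crops included, and the job is handed in when it is done.

Besides the shell and the picture viewer there is one more tool, called after "Emit:" as name(argument=value, ...) on one line, values as JSON. play_rows: Moves the arm, as the interface text tells. Its arguments: {"type":"object","properties":{"moves":{"type":"array","items":{"type":"array","items":{"type":"array","items":{"type":"number"}}}},"newtons":{"type":"number"}},"required":["moves"]}

```bash
mkdir -p pics; cat > h.py <<'E'
import numpy as np, cv2
from scipy.spatial.transform import Rotation as Rn
from workcell import bot, vision
def cam(n):
    c=vision.read_camera(n); return c
def ray(c,px):
    p=cv2.undistortPoints(np.array(px,float).reshape(-1,1,2),c["K"],c["dist"]).reshape(-1,2)
    d=np.c_[p,np.ones(len(p))]@c["R"]; o=-c["R"].T@c["t"]; return o,d
def onz(c,px,z):
    o,d=ray(c,px); s=(z-o[2])/d[:,2]; return o+d*s[:,None]
def proj(c,P):
    return cv2.projectPoints(np.array(P,float).reshape(-1,1,3),cv2.Rodrigues(c["R"])[0],c["t"],c["K"],c["dist"])[0].reshape(-1,2)
def cloud(c):
    h,w=c["depth"].shape; u,v=np.meshgrid(np.arange(w),np.arange(h))
    o,d=ray(c,np.c_[u.ravel(),v.ravel()]); return (o+d*c["depth"].reshape(-1,1)).reshape(h,w,3)
def save(c,n): cv2.imwrite("pics/"+n,c["image"][:,:,::-1])
E
python3 - <<'E'
from h import *
a=cam("top"); b=cam("scene"); 
cv2.imwrite("pics/ab.png",np.vstack([a["image"],b["image"]])[:,:,::-1][:, :])
im=np.hstack([a["image"],b["image"]])[:,:,::-1]; cv2.imwrite("pics/top.png",cv2.resize(a["image"][:,:,::-1],(800,600),interpolation=cv2.INTER_CUBIC))
cv2.imwrite("pics/scene.png",cv2.resize(b["image"][:,:,::-1],(800,600),interpolation=cv2.INTER_CUBIC))
for c in(a,b): print(np.round(-c["R"].T@c["t"],3),np.round(c["R"][2],2),c["K"][0,0],(c["depth"]>0).mean())
s=bot.read_state(); print(s)
E
```

```text
[0.31  0.029 1.291] [ 0.19  0.02 -0.98] 352.2972634221606 0.9959564208984375
[1.47  0.279 0.697] [-0.82 -0.2  -0.53] 388.30903245180724 0.99609375
{'time': 0.1, 'q': array([ 1.11209727e+00,  2.64683577e-01,  1.60526078e+00,  1.50828219e-06,
        1.27370613e+00, -3.68727042e-02]), 'joint_vel': array([-0.00063389, -0.00259096, -0.00406819, -0.00040811, -0.00035038,
        0.00184103]), 'joint_torque': array([-5.26518634e-04, -5.16706359e+01, -3.68591738e+01, -6.99610678e-05,
        6.31294388e-03, -3.10815574e-05]), 'tool_pos': array([0.27604965, 0.61523436, 0.23007004]), 'tcp_rot': array([-0.65759601, -3.07147887,  0.00313265]), 'wrist_force': array([ 0.29818373,  0.34158929, -0.64618739]), 'torque': array([0.01097159, 0.01422007, 0.00529204]), 'grip_force': 0.0, 'width': 0.9995663902974262}
```

View pics/top.png

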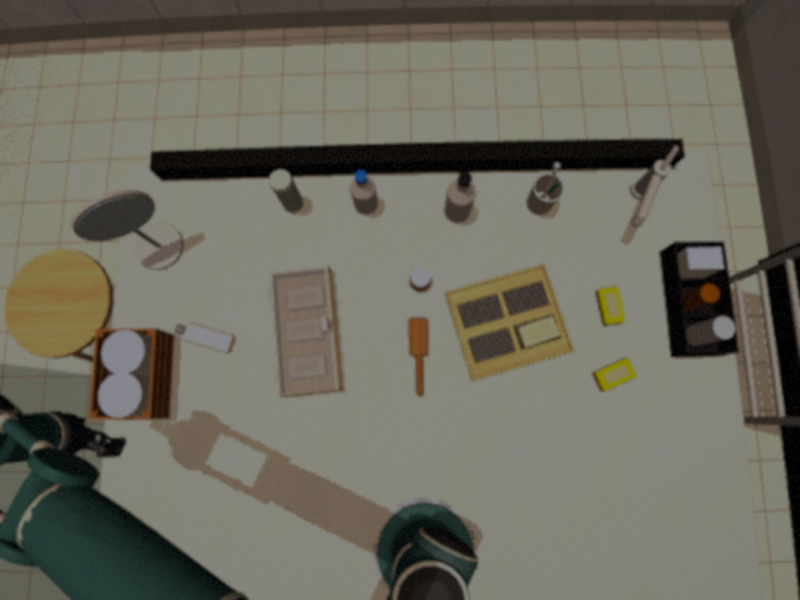

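View pics/scene.png

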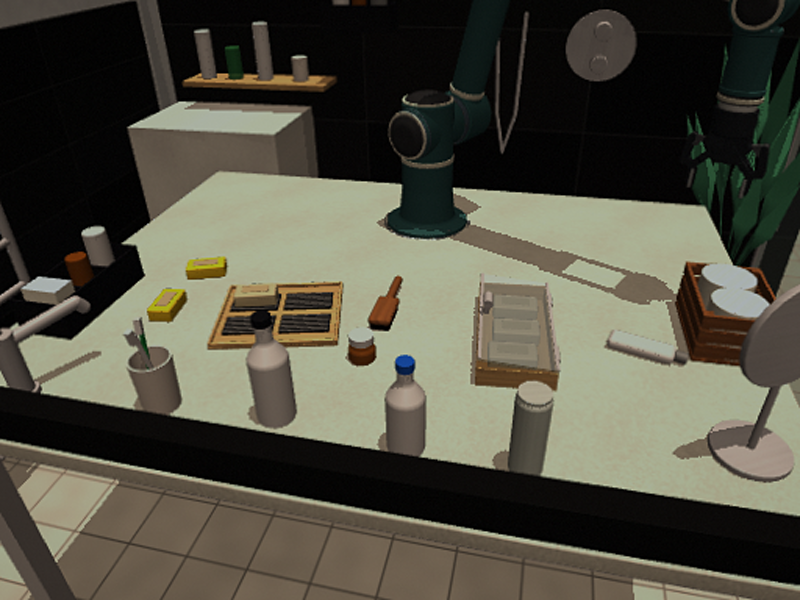

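```bash
cat > m.py <<'E'
from h import *
c=cam("top"); P=cloud(c); hsv=cv2.cvtColor(c["image"],cv2.COLOR_RGB2HSV)
print("deck z",np.median(P[240:270,250:300,2]))
def rect(mask,z,name,lo=30):
    n,l,st,_=cv2.connectedComponentsWithStats(mask.astype(np.uint8))
    for i in range(1,n):
        if st[i,4]<lo: continue
        cn=max(cv2.findContours((l==i).astype(np.uint8),0,1)[0],key=cv2.contourArea).reshape(-1,2)
        W=onz(c,cn,z)[:,:2]; (cx,cy),(w,h),a=cv2.minAreaRect((W*1000).astype(np.float32))
        print(name,st[i],"ctr %.0f %.0f size %.0f %.0f ang %.1f"%(cx,cy,w,h,a), "medz %.3f"%np.median(P[l==i][:,2]))
H=P[:,:,2]
def reg(m,x0,x1,y0,y1): 
    o=np.zeros_like(m); o[y0:y1,x0:x1]=m[y0:y1,x0:x1]; return o
rect(reg(H>0.025,165,225,160,265),0.041,"box>25")
rect(reg(H>0.055,165,225,160,265),0.07,"handle",3)
rect(reg((hsv[...,2]<95)&(H<0.03),285,365,170,245),0.010,"mats")
rect(reg((hsv[...,1]>70)&(hsv[...,2]>60),280,370,165,245),0.014,"tray")
rect(reg(H>0.03,320,370,195,230),0.040,"soapd")
rect(reg(H>0.03,255,285,165,190),0.055,"jar")
rect(reg(H>0.012,255,285,195,260),0.02,"brush")
rect(reg(H>0.012,110,155,200,230),0.02,"tube")
print(c["K"],c["dist"])
E
python3 m.py
```

```text
deck z 0.00034352502740742086
box>25 [ 172  168   47   86 3129] ctr 503 268 size 299 147 ang 5.4 medz 0.052
handle [194 168  24  83 982] ctr 502 230 size 291 71 ang 5.6 medz 0.058
handle [194 174   3   1   3] ctr 628 261 size 7 0 ang 88.7 medz 0.057
handle [194 185   2   4   4] ctr 582 262 size 11 4 ang 1.0 medz 0.056
handle [195 209   4   3   6] ctr 497 254 size 11 7 ang 88.9 medz 0.057
handle [197 224   3   2   4] ctr 446 248 size 7 4 ang 89.0 medz 0.057
handle [193 226   4   3   8] ctr 438 260 size 11 7 ang 89.0 medz 0.056
handle [194 238   2   2   3] ctr 398 259 size 5 2 ang 45.2 medz 0.056
handle [200 245   2   2   3] ctr 372 238 size 2 5 ang 44.5 medz 0.056
mats [322 180  29  22 412] ctr 569 -253 size 58 99 ang 14.9 medz 0.010
mats [293 189  29  21 407] ctr 541 -144 size 58 98 ang 15.0 medz 0.010
mats [329 208   7  16  36] ctr 477 -231 size 57 13 ang 8.7 medz 0.012
mats [300 210  30  22 425] ctr 460 -166 size 58 98 ang 14.8 medz 0.010
tray [ 285  169   82   75 2736] ctr 514 -209 size 219 250 ang 14.9 medz 0.008
tray [338 207  16  10  92] ctr 489 -280 size 24 55 ang 18.0 medz 0.041
soapd [331 202  27  20 346] ctr 486 -271 size 50 89 ang 17.2 medz 0.040
jar [263 171  13  13 140] ctr 615 -4 size 43 45 ang 88.7 medz 0.055
brush [262 203  13  51 436] ctr 435 3 size 44 181 ang 88.8 medz 0.027
tube [111 206  38  19 413] ctr 492 514 size 147 49 ang 72.7 medz 0.022
[[352.29726342   0.         254.10314089]
 [  0.         352.29726342 193.96476294]
 [  0.           0.           1.        ]] [-0.05545607  0.          0.          0.          0.        ]
```

```bash
python3 - <<'E'
from h import *
for n in("top","scene"):
    c=cam(n); P=cloud(c).reshape(-1,3)
    m=(abs(P[:,0]-.503)<.13)&(abs(P[:,1]-.268)<.062)&(P[:,2]>.03)&(P[:,2]<.07)
    Q=P[m]; 
    for k in range(3):
        A=np.c_[Q[:,:2]-[.503,.268],np.ones(len(Q))]; s=np.linalg.lstsq(A,Q[:,2],rcond=None)[0]; r=Q[:,2]-A@s; Q=Q[abs(r)<.005]
    print(n,m.sum(),len(Q),s,r.std())
    m=(abs(P[:,0]-.503)<.16)&(abs(P[:,1]-.268)<.09)&(P[:,2]>.075)&(P[:,2]<.15)
    print("hi",m.sum(),P[m].mean(0) if m.any() else 0, P[m].min(0) if m.any() else 0, P[m].max(0) if m.any() else 0)
    m=(abs(P[:,0]-.503)<.16)&(abs(P[:,1]-.268)<.09)&(P[:,2]>.003)&(P[:,2]<.036)
    if m.any(): print("lo",m.sum(),np.percentile(P[m],[2,50,98],axis=0))
E
```

```text
top 2367 2266 [ 0.01104237 -0.11031744  0.05236145] 0.002199724152747591
hi 52 [0.50514488 0.21123142 0.0933391 ] [0.4887229  0.20280947 0.0864595 ] [0.52161648 0.22107218 0.09988041]
lo 310 [[0.34671766 0.17852255 0.00304518]
 [0.49035141 0.19895988 0.00804487]
 [0.65560119 0.35569183 0.03013462]]
scene 2056 2046 [ 0.00937263 -0.11081728  0.05242989] 0.001262734437722328
hi 66 [0.50854009 0.21234912 0.09063555] [0.48671324 0.20142281 0.07854461] [0.52089956 0.2221388  0.09708713]
lo 548 [[0.41987583 0.18997568 0.00341015]
 [0.64031522 0.26143228 0.01935071]
 [0.64892747 0.34789241 0.03539812]]
```

```bash
cat > g.py <<'E'
# usage: g.py x y z psi_deg theta_deg [jaw]: prints rotation rows then shift rows (tool axes, fractions)
from h import *; import sys
def Rt(psi,th):
    p,t=np.radians([psi,th]); y=np.array([np.cos(p),np.sin(p),0]); f=np.array([np.sin(p),-np.cos(p),0])
    z=-np.cos(t)*np.array([0,0,1])-np.sin(t)*f; return np.c_[np.cross(y,z),y,z]
def go(p,psi,th,s=None,R0=None,p0=None):
    if R0 is None:
        s=bot.read_state(); R0=Rn.from_rotvec(s["tcp_rot"]).as_matrix(); p0=s["tool_pos"]
    R1=Rt(psi,th); w=Rn.from_matrix(R0.T@R1).as_rotvec()/0.5; n=max(1,int(np.ceil(np.linalg.norm(w)/.24)))
    d=R1.T@(np.array(p)-p0)/0.1; m=max(1,int(np.ceil(np.linalg.norm(d)/.4)))
    print("turn",n,"x",np.round(w/n,3)," shift",m,"x",np.round(d/m,3)); return R1,np.array(p)
def multi(L):
    R=p=None
    for (q,psi,th) in L: R,p=go(q,psi,th,None,R,p)
if __name__=="__main__":
    a=list(map(float,sys.argv[1:])); s=bot.read_state()
    print("t %.2f"%s["time"],"p",np.round(s["tool_pos"],4),"F",np.round(s["wrist_force"],1),"w %.3f grip %.1f"%(s["width"],s["grip_force"]),"q",np.round(s["q"],2))
    multi([(a[i:i+3],a[i+3],a[i+4]) for i in range(0,len(a),5)])
E
python3 g.py 0.508 0.215 0.26 5.4 0
```

```text
t 0.25 p [0.2762 0.6155 0.2306] F [ 0.5 -0.2 -0.6] w 0.997 grip 0.0 q [ 1.11  0.26  1.6  -0.    1.27 -0.04]
turn 9 x [-0.     0.     0.234]  shift 12 x [-0.35   0.161 -0.024]
```

Emit:
play_rows(moves=[[[0,0,0.234,0,0,0,85],[0,0,0.234,0,0,0,85],[0,0,0.234,0,0,0,85],[0,0,0.234,0,0,0,85],[0,0,0.234,0,0,0,85]]])

```text
time: 0.67
tool_pos: [0.2763, 0.6157, 0.231]
tcp_rot: [1.523, 2.747, -0.001]
wrist_force: [0.5, 0.3, 0.3]
width: 0.996
grip_force: 0.0
```

Emit:
play_rows(moves=[[[0,0,0.234,0,0,0,60],[0,0,0.234,0,0,0,60],[0,0,0.234,0,0,0,60],[0,0,0.234,0,0,0,60],[0,0,0,-0.35,0.161,-0.024,60]]])

```text
time: 1.08
tool_pos: [0.2929, 0.5862, 0.2327]
tcp_rot: [-2.112, -2.321, -0.001]
wrist_force: [1.2, 0.3, 0.5]
width: 0.7
grip_force: 0.0
```

Emit:
play_rows(moves=[[[0,0,0,-0.35,0.161,-0.024,60],[0,0,0,-0.35,0.161,-0.024,60],[0,0,0,-0.35,0.161,-0.024,60],[0,0,0,-0.35,0.161,-0.024,60],[0,0,0,-0.35,0.161,-0.024,60]]])

```text
time: 1.5
tool_pos: [0.3931, 0.4144, 0.2458]
tcp_rot: [2.112, 2.326, 0.0]
wrist_force: [1.2, -0.4, -0.6]
width: 0.704
grip_force: 0.0
```

Emit:
play_rows(moves=[[[0,0,0,-0.35,0.161,-0.024,60],[0,0,0,-0.35,0.161,-0.024,60],[0,0,0,-0.35,0.161,-0.024,60],[0,0,0,-0.35,0.161,-0.024,60],[0,0,0,-0.35,0.161,-0.024,60]]])

```text
time: 1.92
tool_pos: [0.4901, 0.2478, 0.2579]
tcp_rot: [2.112, 2.326, 0.001]
wrist_force: [1.3, 0.6, 0.4]
width: 0.706
grip_force: 0.0
```

Emit:
play_rows(moves=[[[0,0,0,-0.35,0.161,-0.024,60],[0,0,0,0,0,0,60],[0,0,0,0,0,0,60]]])

```text
time: 2.17
tool_pos: [0.5098, 0.2145, 0.2602]
tcp_rot: [2.117, 2.321, 0.0]
wrist_force: [-0.1, -0.5, -0.1]
width: 0.704
grip_force: 0.0
```

```bash
cat > hd.py <<'E'
from h import *
c=cam("wrist"); cv2.imwrite("pics/w1.png",cv2.resize(c["image"][:,:,::-1],(800,600)))
print("cam",np.round(-c["R"].T@c["t"],3),np.round(c["R"][2],2))
P=cloud(c); m=(abs(P[...,0]-.508)<.05)&(abs(P[...,1]-.215)<.03)&(P[...,2]>.075)&(P[...,2]<.12)
if m.any(): print("handle",m.sum(),np.percentile(P[m],[1,50,99],axis=0).round(4))
Q=P[(abs(P[...,0]-.503)<.13)&(abs(P[...,1]-.268)<.065)&(P[...,2]>.035)&(P[...,2]<.065)]
if len(Q):
  A=np.c_[Q[:,:2]-[.503,.268],np.ones(len(Q))]; print("lid",len(Q),np.linalg.lstsq(A,Q[:,2],rcond=None)[0])
E
python3 hd.py; python3 g.py .508 .215 .2 5.4 0
```

```text
cam [0.504 0.288 0.403] [ 0.03 -0.29 -0.96]
handle 640 [[0.4874 0.2058 0.0852]
 [0.503  0.216  0.0938]
 [0.5185 0.2237 0.0963]]
lid 32306 [ 0.00983828 -0.10776972  0.05227242]
t 2.22 p [0.5091 0.2157 0.26  ] F [-0.5  0.7  0.6] w 0.698 grip 0.0 q [0.36 0.02 1.83 0.   1.29 0.26]
turn 1 x [-0.001 -0.001 -0.001]  shift 2 x [-0.003 -0.006  0.3  ]
```

View pics/w1.png

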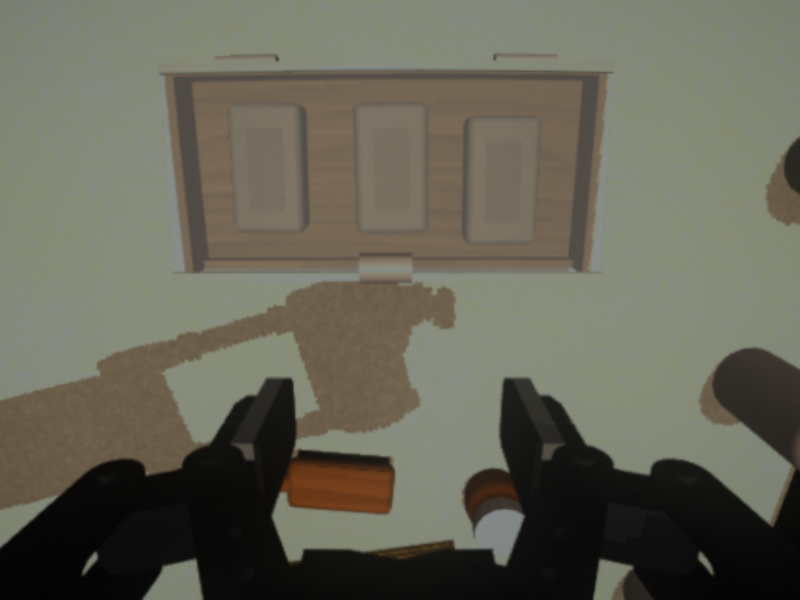

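```bash
python3 g.py .503 .2148 .072 5.5 0; python3 - <<'E'
import numpy as np
a=np.linspace(.108,.965,11); r=128*np.cos(a)-34*np.sin(a); z=128*np.sin(a)+34*np.cos(a)
for i in range(10): print("x %.3f z %.3f"%((r[i]-r[i+1])/100,-(z[i+1]-z[i])/100))
E
python3 - <<'E'
from h import *
c=cam("wrist")
S=[[(230,104),(304,104),(306,231),(236,232)],[(356,103),(425,103),(427,231),(357,231)],[(468,117),(538,117),(533,243),(465,243)]]
for s in S:
    W=onz(c,np.array(s)*.64,.035)[:,:2]; print(W.mean(0).round(4),np.round([np.linalg.norm(W[0]-W[1]),np.linalg.norm(W[1]-W[2])],3))
W=onz(c,np.array([(163,70),(611,70)])*.64,.0445);print(W,W.mean(0))
E
```

```text
t 2.22 p [0.5091 0.2157 0.26  ] F [-0.5  0.7  0.6] w 0.698 grip 0.0 q [0.36 0.02 1.83 0.   1.29 0.26]
turn 1 x [-0.001 -0.001 -0.005]  shift 5 x [-0.001 -0.012  0.376]
x 0.045 z -0.104
x 0.054 z -0.100
x 0.062 z -0.095
x 0.070 z -0.089
x 0.078 z -0.083
x 0.084 z -0.076
x 0.091 z -0.068
x 0.096 z -0.060
x 0.101 z -0.052
x 0.105 z -0.043
[0.4169 0.2641] [0.049 0.085]
[0.5    0.2721] [0.045 0.085]
[0.5756 0.2707] [0.047 0.085]
[[0.34875514 0.32173743 0.0445    ]
 [0.63403642 0.34819324 0.0445    ]] [0.49139578 0.33496534 0.0445    ]
```

Emit:
play_rows(moves=[[[0,0,0,-0.001,-0.012,0.376,60],[0,0,0,-0.001,-0.012,0.376,60],[0,0,0,-0.001,-0.012,0.376,60],[0,0,0,-0.001,-0.012,0.376,60],[0,0,0,-0.001,-0.012,0.376,60]]])

```text
time: 2.68
tool_pos: [0.5019, 0.217, 0.0706]
tcp_rot: [-2.109, -2.328, -0.001]
wrist_force: [0.5, -0.2, 0.8]
width: 0.702
grip_force: 0.0
```

Emit:
play_rows(moves=[[[0,0,0,0,0,0,20],[0,0,0,0,0,0,20],[0,0,0,0,0,0,20],[0,0,0,0,0,0,20],[0,0,0,0,0,0,20]]], newtons=60)

```text
time: 3.1
tool_pos: [0.5022, 0.2168, 0.0735]
tcp_rot: [-2.11, -2.324, -0.001]
wrist_force: [-3.9, 4.8, -8.3]
width: 0.36
grip_force: 60.4
```

```bash
sed -i 's/w1/w2/' hd.py; python3 hd.py; python3 g.py .503 .2148 .072 5.5 0
```

```text
cam [0.496 0.29  0.216] [ 0.03 -0.28 -0.96]
handle 7777 [[0.4683 0.2073 0.0786]
 [0.5024 0.2222 0.0968]
 [0.5356 0.2327 0.1197]]
lid 128274 [ 0.01151582 -0.12424869  0.05331516]
t 3.15 p [0.5022 0.2168 0.0735] F [-3.8  6.3 -7.6] w 0.359 grip 60.4 q [0.36 0.18 2.02 0.   0.94 0.26]
turn 1 x [-0.001 -0.004  0.001]  shift 1 x [-0.021  0.006  0.015]
```

Emit:
play_rows(moves=[[[0,0,0,0.045,0,-0.104,20],[0,0,0,0.054,0,-0.1,20],[0,0,0,0.062,0,-0.095,20],[0,0,0,0.07,0,-0.089,20],[0,0,0,0.078,0,-0.083,20]]])

```text
time: 3.57
tool_pos: [0.4992, 0.2475, 0.1202]
tcp_rot: [-2.111, -2.325, -0.002]
wrist_force: [0.9, 6.8, -16.3]
width: 0.358
grip_force: 60.6
```

Emit:
play_rows(moves=[[[0,0,0,0.084,0,-0.076,20],[0,0,0,0.091,0,-0.068,20],[0,0,0,0.096,0,-0.06,20],[0,0,0,0.101,0,-0.052,20],[0,0,0,0.08,0,-0.033,20]]])

```text
time: 3.98
tool_pos: [0.4951, 0.2911, 0.1486]
tcp_rot: [2.111, 2.326, -0.003]
wrist_force: [-0.5, -3.1, -13.7]
width: 0.356
grip_force: 60.3
```

```bash
cat > lid.py <<'E'
from h import *
for n in("top","scene"):
    c=cam(n); P=cloud(c).reshape(-1,3)
    # coords in hinge frame
    e=np.array([.9956,.0941]); f=np.array([.0941,-.9956]); h=np.array([.4914,.337])
    v=(P[:,:2]-h)@f; u=(P[:,:2]-h)@e; z=P[:,2]-.0385
    m=(abs(u)<.13)&(abs(u)>.045)&(v>.02)&(v<.13)&(z>.015)&(z<.125)
    if m.sum()>20:
        ang=np.arctan2(z[m],v[m]); print(n,m.sum(),"lid angle",np.percentile(ang,[10,50,90]).round(3))
E
python3 lid.py; python3 g.py .503 .2148 .072 5.5 0
```

```text
top 302 lid angle [0.931 0.961 0.99 ]
scene 505 lid angle [0.952 0.972 1.019]
t 4.08 p [0.495  0.2922 0.1489] F [-4.5  0.1 -8.4] w 0.354 grip 61.9 q [0.49 0.14 1.91 0.   1.09 0.39]
turn 1 x [-0.002 -0.001  0.003]  shift 3 x [-0.259  0.002  0.256]
```

Emit:
play_rows(moves=[[[0,0,0,0.03,0,-0.012,20],[0,0,0,0.03,0,-0.012,20],[0,0,0,0,0,0,20]]])

```text
time: 4.33
tool_pos: [0.4946, 0.2962, 0.1503]
tcp_rot: [2.112, 2.326, -0.004]
wrist_force: [-3.4, -3.6, -9.5]
width: 0.355
grip_force: 61.7
```

```bash
python3 lid.py; python3 g.py .495 .296 .148 5.5 0
```

```text
top 304 lid angle [0.97  0.999 1.039]
scene 486 lid angle [0.978 0.998 1.044]
t 4.43 p [0.4947 0.2961 0.1503] F [-5.2 -2.4 -8.9] w 0.352 grip 61.7 q [ 0.5   0.14  1.9  -0.    1.1   0.4 ]
turn 1 x [-0.003  0.003  0.   ]  shift 1 x [-0.002  0.003  0.023]
```

Emit:
play_rows(moves=[[[0,0,0,0.03,0,-0.012,20],[0,0,0,0.03,0,-0.012,20],[0,0,0,0,0,0,20]]])

```text
time: 4.68
tool_pos: [0.4945, 0.2962, 0.1503]
tcp_rot: [2.106, 2.321, -0.017]
wrist_force: [2.7, -19.5, -14.6]
width: 0.35
grip_force: 61.4
```

```bash
python3 lid.py; python3 g.py .495 .296 .148 5.5 0
```

```text
top 319 lid angle [0.972 0.998 1.035]
scene 482 lid angle [0.979 0.998 1.045]
t 4.78 p [0.4946 0.2962 0.1503] F [  2.6 -18.6 -14.4] w 0.358 grip 61.4 q [ 0.5   0.15  1.9  -0.01  1.1   0.41]
turn 1 x [-0.006  0.024  0.002]  shift 1 x [-0.003  0.004  0.023]
```

Emit:
play_rows(moves=[[[0,0,0,-0.06,0,0.02,20],[0,0,0,0,0,0,60],[0,0,0,0,0,0,60],[0,0,0,0,0,0,60],[0,0,0,0,0,-0.05,60]]])

```text
time: 5.2
tool_pos: [0.4968, 0.2982, 0.1579]
tcp_rot: [2.112, 2.325, 0.007]
wrist_force: [-0.3, -0.5, 0.5]
width: 0.702
grip_force: 0.0
```

```bash
python3 lid.py; python3 g.py .4946 .2962 .23 5.4 0 .5087 .14 .23 5.4 0 .5087 .18 .13 5.4 40
```

```text
top 328 lid angle [0.958 0.987 1.025]
scene 505 lid angle [0.966 0.986 1.031]
t 5.30 p [0.497  0.2984 0.1588] F [1.2 0.1 0.2] w 0.703 grip 0.0 q [0.5  0.14 1.89 0.   1.11 0.4 ]
turn 1 x [ 0.01  -0.005  0.004]  shift 2 x [-0.01  -0.013 -0.356]
turn 1 x [0. 0. 0.]  shift 4 x [-0.392 -0.002  0.   ]
turn 6 x [ 0.     0.233 -0.   ]  shift 3 x [-0.113  0.013  0.341]
```

Emit:
play_rows(moves=[[[0.01,-0.005,0.004,-0.01,-0.013,-0.356,60],[0,0,0,-0.01,-0.013,-0.356,60],[0,0,0,-0.392,-0.002,0,60],[0,0,0,-0.392,-0.002,0,60],[0,0,0,-0.392,-0.002,0,60]]])

```text
time: 5.72
tool_pos: [0.5045, 0.1777, 0.2298]
tcp_rot: [2.111, 2.326, -0.002]
wrist_force: [0.8, -0.1, -1.2]
width: 0.701
grip_force: 0.0
```

Emit:
play_rows(moves=[[[0,0,0,-0.392,-0.002,0,60],[0,0.233,0,0,0,0,60],[0,0.233,0,0,0,0,60],[0,0.233,0,0,0,0,60],[0,0.233,0,0,0,0,60]]])

```text
time: 6.13
tool_pos: [0.5086, 0.1385, 0.2303]
tcp_rot: [-1.859, -2.043, -0.446]
wrist_force: [0.9, 1.2, 0.3]
width: 0.702
grip_force: 0.0
```

Emit:
play_rows(moves=[[[0,0.233,0,0,0,0,60],[0,0.233,0,0,0,0,60],[0,0,0,-0.113,0.013,0.341,60],[0,0,0,-0.113,0.013,0.341,60],[0,0,0,-0.113,0.013,0.341,60]]])

```text
time: 6.55
tool_pos: [0.5085, 0.1774, 0.1271]
tcp_rot: [-1.725, -1.888, -0.623]
wrist_force: [0.6, 0.4, 0.0]
width: 0.706
grip_force: 0.0
```

```bash
sed -i 's/w2/w3/' hd.py; python3 hd.py;python3 g.py .5087 .18 .13 5.4 40
```

```text
cam [0.512 0.143 0.284] [-0.04  0.39 -0.92]
lid 11552 [-0.00175566  0.04557492  0.03625255]
t 6.60 p [0.5029 0.1795 0.12  ] F [-3.5  0.9 -4.3] w 0.703 grip 0.0 q [-0.13  0.19  2.08  0.74  1.18 -0.62]
turn 1 x [-0.019  0.004 -0.017]  shift 1 x [ 0.064  0.058 -0.076]
```

View pics/w3.png

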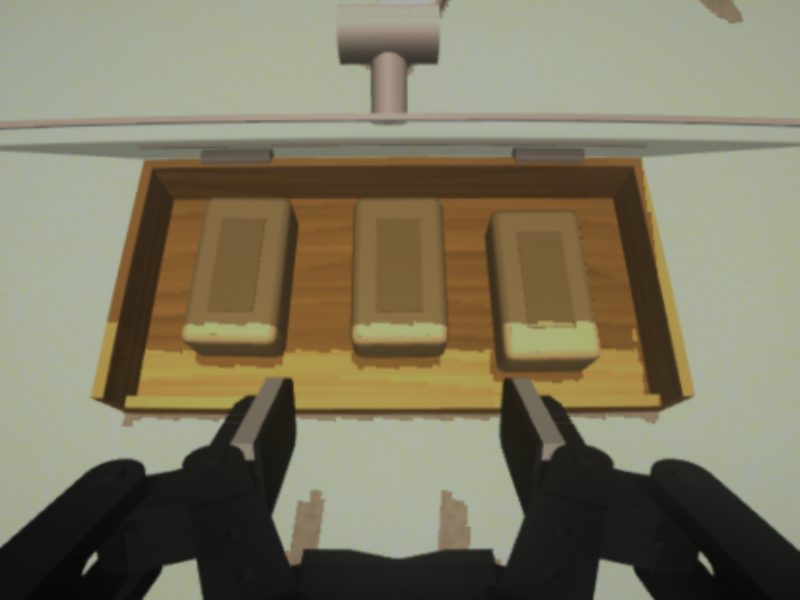

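```bash
cat > soap.py <<'E'
from h import *
c=cam("wrist"); P=cloud(c)
e=np.array([.9956,.0941]); f=np.array([.0941,-.9956]); h=np.array([.4914,.337])
v=(P[...,:2]-h)@f; u=(P[...,:2]-h)@e
m=((P[...,2]>.029)&(P[...,2]<.045)&(v>.012)&(v<.132)&(abs(u)<.132)).astype(np.uint8)
m=cv2.morphologyEx(m,cv2.MORPH_OPEN,np.ones((5,5)))
n,l,st,_=cv2.connectedComponentsWithStats(m)
for i in range(1,n):
    if st[i,4]<800: continue
    cn=max(cv2.findContours((l==i).astype(np.uint8),0,1)[0],key=cv2.contourArea).reshape(-1,2)
    z=np.median(P[l==i][:,2]); W=onz(c,cn,.034)[:,:2]; (x,y),(a,b),t=cv2.minAreaRect((W*1000).astype(np.float32))
    print(st[i],"z %.4f ctr %.1f %.1f size %.0f %.0f ang %.1f"%(z,x,y,a,b,t),"v %.1f u %.1f"%(1000*(np.array([x,y])/1000-h)@f,1000*(np.array([x,y])/1000-h)@e))
E
python3 soap.py; python3 g.py .5087 .18 .13 5.4 40
```

```text
[ 122  125   71   98 5739] z 0.0353 ctr 416.8 260.9 size 50 88 ang 4.3 v 68.7 u -81.4
[ 232  124   65   99 5930] z 0.0352 ctr 501.1 268.5 size 49 88 ang 5.9 v 69.1 u 3.2
[ 323  132   74  100 6029] z 0.0352 ctr 576.6 267.6 size 50 87 ang 6.0 v 77.1 u 78.3
t 6.65 p [0.5024 0.1793 0.1226] F [-1.4  0.4 -0.7] w 0.703 grip 0.0 q [-0.13  0.19  2.08  0.74  1.18 -0.62]
turn 1 x [-0.024  0.002 -0.016]  shift 1 x [ 0.048  0.063 -0.057]
```

```bash
python3 g.py .5073 .2087 .0926 5.9 40 .5007 .2727 .016 5.9 40
```

```text
t 6.65 p [0.5024 0.1793 0.1226] F [-1.4  0.4 -0.7] w 0.703 grip 0.0 q [-0.13  0.19  2.08  0.74  1.18 -0.62]
turn 1 x [-0.013  0.002 -0.029]  shift 2 x [0.014 0.039 0.207]
turn 1 x [0. 0. 0.]  shift 3 x [0.    0.    0.333]
```

Emit:
play_rows(moves=[[[-0.013,0.002,-0.029,0,0,0,58],[0,0,0,0.014,0.039,0.207,58],[0,0,0,0.014,0.039,0.207,58],[0,0,0,0,0,0,58],[0,0,0,0,0,0,58]]])

```text
time: 7.07
tool_pos: [0.5129, 0.208, 0.0995]
tcp_rot: [-1.71, -1.904, -0.635]
wrist_force: [0.9, -0.1, 0.6]
width: 0.682
grip_force: 0.0
```

```bash
python3 soap.py; python3 g.py .5007 .2727 .016 5.9 40
```

```text
[  83  136   85  113 7491] z 0.0353 ctr 416.7 261.6 size 50 88 ang 3.9 v 68.0 u -81.4
[ 208  139   73  113 7655] z 0.0352 ctr 501.1 268.7 size 49 87 ang 5.9 v 68.9 u 3.3
[ 313  150   80  115 7059] z 0.0352 ctr 577.0 267.5 size 49 87 ang 6.3 v 77.2 u 78.7
t 7.12 p [0.5133 0.2076 0.0998] F [-0.3 -0.4  0.5] w 0.677 grip 0.0 q [-0.07  0.23  2.09  0.79  1.11 -0.65]
turn 1 x [0.022 0.002 0.015]  shift 3 x [-0.011 -0.019  0.355]
```

Emit:
play_rows(moves=[[[0.022,0.002,0.015,0,-0.057,0,58],[0,0,0,-0.011,0,0.355,58],[0,0,0,-0.011,0,0.355,58],[0,0,0,0,0,0,58],[0,0,0,0,0,0,58]]])

```text
time: 7.53
tool_pos: [0.5, 0.2511, 0.0412]
tcp_rot: [-1.709, -1.892, -0.616]
wrist_force: [0.3, 0.3, 0.4]
width: 0.68
grip_force: 0.0
```

```bash
python3 g.py .5007 .2727 .016 5.9 40
```

```text
t 7.53 p [0.5    0.2511 0.0412] F [0.3 0.3 0.4] w 0.680 grip 0.0 q [ 0.01  0.31  2.12  0.86  1.   -0.69]
turn 1 x [-0.01  -0.002 -0.007]  shift 1 x [0.002 0.029 0.331]
```

Emit:
play_rows(moves=[[[0,0,0,0,0.01,0.17,58],[0,0,0,0,0,0.16,58],[0,0,0,0,0,0,58]]])

```text
time: 7.78
tool_pos: [0.4995, 0.2725, 0.0158]
tcp_rot: [-1.71, -1.893, -0.618]
wrist_force: [-1.1, 0.1, 0.4]
width: 0.681
grip_force: 0.0
```

Emit:
play_rows(moves=[[[0,0,0,0,0,0,40],[0,0,0,0,0,0,40],[0,0,0,0,0,0,40],[0,0,0,0,0,0,40]]], newtons=45)

```text
time: 8.12
tool_pos: [0.5004, 0.2717, 0.0167]
tcp_rot: [-1.712, -1.893, -0.62]
wrist_force: [-0.5, 0.9, -1.5]
width: 0.574
grip_force: 47.3
```

```bash
python3 lid.py; python3 g.py .5007 .2727 .016 5.9 40
```

```text
top 806 lid angle [0.444 0.987 1.031]
scene 670 lid angle [0.327 0.981 1.027]
t 8.22 p [0.5003 0.2718 0.0166] F [ 0.  -0.8 -0.4] w 0.575 grip 47.5 q [ 0.05  0.36  2.12  0.91  0.95 -0.71]
turn 1 x [-0.004 -0.001 -0.006]  shift 1 x [0.002 0.005 0.01 ]
```

Emit:
play_rows(moves=[[[0,0,0,0,0,-0.2,40],[0,0,0,0,0,-0.3,40],[0,0,0,0,0,-0.38,40],[0,0,0,0,0,-0.38,40],[0,0,0,0,0,-0.38,40]]])

```text
time: 8.63
tool_pos: [0.5106, 0.1662, 0.1429]
tcp_rot: [-1.711, -1.893, -0.617]
wrist_force: [1.0, 1.3, -1.4]
width: 0.578
grip_force: 47.4
```

```bash
cat > mats.py <<'E'
from h import *
G=np.array([[569,-253],[541,-144],[460,-166]])/1e3
for n in("top","scene","wrist"):
    c=cam(n); P=cloud(c); V=cv2.cvtColor(c["image"],cv2.COLOR_RGB2HSV)[...,2]
    on=(P[...,2]>.004)&(P[...,2]<.016)&(c["depth"]>0); res=[]
    for g in G:
        dd=P[...,:2]-g; m=((np.hypot(dd[...,0],dd[...,1])<.07)&on&(V<(95 if n=="top" else 80))).astype(np.uint8)
        k,l,st,_=cv2.connectedComponentsWithStats(cv2.morphologyEx(m,cv2.MORPH_CLOSE,np.ones((3,3))))
        if k<2: continue
        i=1+st[1:,4].argmax()
        cn=max(cv2.findContours((l==i).astype(np.uint8),0,1)[0],key=cv2.contourArea).reshape(-1,2)
        W=onz(c,cn,.010)[:,:2]; r=cv2.minAreaRect((W*1000).astype(np.float32)); A=onz(c,np.argwhere(l==i)[:,::-1],.01)[:,:2].mean(0)*1e3
        print(n,st[i,4],np.round(r[0],1),np.round(r[1],0),round(r[2],1),"cent",A.round(1))
E
python3 mats.py; python3 g.py .56 -.13 .16 14.9 40 
```

```text
top 390 [ 569.2 -252.8] [57. 97.] 14.8 cent [ 569.4 -252.8]
top 160 [ 547.3 -166.1] [64. 52.] 15.3 cent [ 541.8 -172.1]
top 196 [ 465.8 -184.3] [60. 60.] 15.3 cent [ 469.7 -188.6]
scene 201 [ 576.6 -271.6] [64. 62.] 19.3 cent [ 580.2 -273.7]
scene 456 [ 524.4 -149.5] [100. 101.] 15.2 cent [ 532.4 -146.5]
scene 396 [ 478.2 -159.3] [102. 109.] 11.6 cent [ 471.2 -163. ]
t 8.78 p [0.5141 0.1655 0.1448] F [ 0.3  0.3 -2.2] w 0.573 grip 47.6 q [-0.15  0.17  2.05  0.72  1.22 -0.61]
turn 2 x [ 0.105  0.002 -0.121]  shift 8 x [-0.272 -0.04  -0.253]
```

```bash
python3 g.py .54 -.305 .18 14.9 40 
```

```text
t 8.78 p [0.5141 0.1655 0.1448] F [ 0.3  0.3 -2.2] w 0.573 grip 47.6 q [-0.15  0.17  2.05  0.72  1.22 -0.61]
turn 2 x [ 0.105  0.002 -0.121]  shift 12 x [-0.276 -0.08  -0.27 ]
```

Emit:
play_rows(moves=[[[0.105,0.002,-0.121,0,0,0,40],[0.105,0.002,-0.121,0,0,0,40],[0,0,0,-0.276,-0.08,-0.27,40],[0,0,0,-0.276,-0.08,-0.27,40],[0,0,0,-0.276,-0.08,-0.27,40]]])

```text
time: 9.2
tool_pos: [0.5164, 0.0502, 0.1487]
tcp_rot: [-1.534, -2.001, -0.552]
wrist_force: [0.8, -0.5, -1.0]
width: 0.576
grip_force: 47.8
```

Emit:
play_rows(moves=[[[0,0,0,-0.276,-0.08,-0.27,40],[0,0,0,-0.276,-0.08,-0.27,40],[0,0,0,-0.276,-0.08,-0.27,40],[0,0,0,-0.276,-0.08,-0.27,40],[0,0,0,-0.276,-0.08,-0.27,40]]])

```text
time: 9.62
tool_pos: [0.5284, -0.1471, 0.163]
tcp_rot: [-1.537, -1.999, -0.555]
wrist_force: [0.9, 0.9, -1.4]
width: 0.575
grip_force: 47.8
```

Emit:
play_rows(moves=[[[0,0,0,-0.276,-0.08,-0.27,40],[0,0,0,-0.276,-0.08,-0.27,40],[0,0,0,-0.276,-0.08,-0.27,40],[0,0,0,-0.276,-0.08,-0.27,40],[0,0,0,0,0,0,40]]])

```text
time: 10.03
tool_pos: [0.5382, -0.3095, 0.1734]
tcp_rot: [-1.545, -2.0, -0.554]
wrist_force: [0.2, -0.2, -1.4]
width: 0.574
grip_force: 47.9
```

Emit:
play_rows(moves=[[[0,0,0,0,0,0,40],[0,0,0,0,0,0,40],[0,0,0,0,0,0,40]]])

```text
time: 10.28
tool_pos: [0.5383, -0.3017, 0.1751]
tcp_rot: [-1.536, -2.0, -0.556]
wrist_force: [0.0, 0.9, -1.5]
width: 0.58
grip_force: 47.9
```

```bash
sed -i 's/("top","scene","wrist")/("top","wrist")/' mats.py; python3 mats.py; sed -i 's/w3/w4/' hd.py; python3 hd.py;python3 g.py .54 -.305 .18 14.9 40
```

```text
top 371 [ 569.8 -252.5] [57. 98.] 11.7 cent [ 569.3 -252.1]
top 363 [ 539.8 -144.3] [54. 95.] 15.0 cent [ 540.6 -145. ]
top 381 [ 458.2 -166.7] [55. 95.] 14.8 cent [ 459.1 -166.4]
wrist 489 [ 582.2 -218.5] [16. 41.] 15.0 cent [ 581.9 -216. ]
wrist 3035 [ 539.8 -145.1] [ 60. 101.] 14.9 cent [ 540.8 -134. ]
wrist 2975 [ 458.9 -166.6] [ 60. 101.] 14.9 cent [ 452.4 -156.8]
cam [ 0.549 -0.336  0.332] [-0.11  0.38 -0.92]
t 10.43 p [ 0.5386 -0.3021  0.1762] F [ 0.4  0.8 -1.6] w 0.577 grip 47.9 q [-0.74  0.58  1.43  0.35  1.75 -1.05]
turn 1 x [-0.016 -0.008 -0.002]  shift 1 x [ 0.     0.006 -0.05 ]
```

View pics/w4.png

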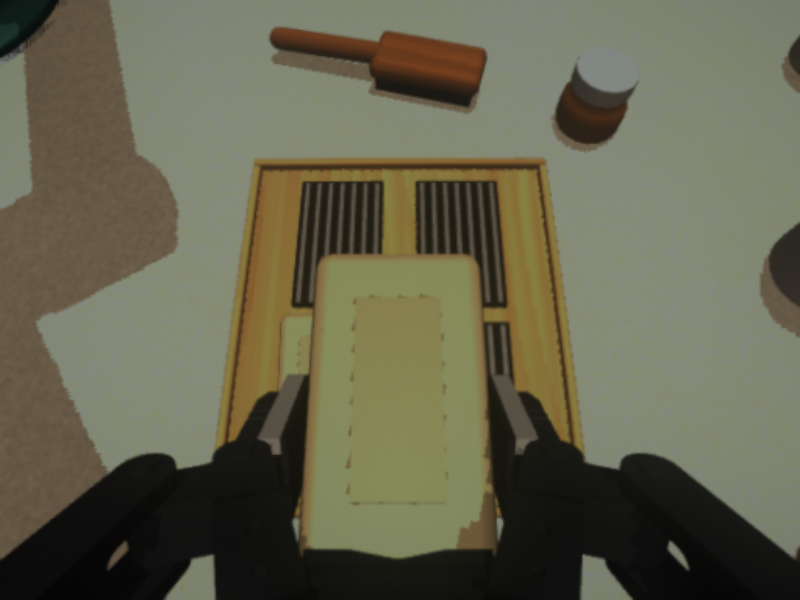

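```bash
cat > held.py <<'E'
from h import *
from g import Rt
c=cam("wrist"); s=bot.read_state(); P=cloud(c); R=Rn.from_rotvec(s["tcp_rot"]).as_matrix(); p=s["tool_pos"]
L=(P-p)@R
hsv=cv2.cvtColor(c["image"],cv2.COLOR_RGB2HSV)
m=((abs(P[...,2]-p[2]-.0185)<.008)&(abs(L[...,1])<.023)&(abs(P[...,0]-p[0])<.08)&(abs(P[...,1]-p[1])<.08)&(hsv[...,2]>60)).astype(np.uint8)
k,l,st,_=cv2.connectedComponentsWithStats(m); i=1+st[1:,4].argmax(); Q=P[l==i]
A=np.c_[Q[:,:2]-Q[:,:2].mean(0),np.ones(len(Q))]; co=np.linalg.lstsq(A,Q[:,2],rcond=None)[0]
y=R[:,1]; psi=np.degrees(np.arctan2(y[1],y[0])); f=np.array([y[1],-y[0]])/np.hypot(*y[:2])
v=(Q[:,:2]-p[:2])@f
print("psi %.2f topz-tcp %.4f tilt"%(psi,np.median(Q[:,2])-p[2]),co[:2].round(3),"v range",np.percentile(v,[.5,99.5]).round(4),"p",p.round(4))
E
python3 held.py
```

```text
psi 15.13 topz-tcp 0.0184 tilt [0.001 0.003] v range [-0.0398  0.0405] p [ 0.5387 -0.3024  0.1763]
```

```bash
python3 g.py .539 -.1422 .13 14.9 40 .539 -.1422 .045 14.9 40
```

```text
t 10.48 p [ 0.5387 -0.3024  0.1763] F [ 0.5 -0.4 -1.6] w 0.579 grip 47.9 q [-0.75  0.58  1.43  0.35  1.75 -1.05]
turn 1 x [-0.015 -0.007 -0.002]  shift 5 x [0.177 0.083 0.27 ]
turn 1 x [0. 0. 0.]  shift 3 x [-0.182  0.     0.217]
```

Emit:
play_rows(moves=[[[-0.012,-0.006,0,0.177,0.083,0.27,40],[0,0,0,0.177,0.083,0.27,40],[0,0,0,0.177,0.083,0.27,40],[0,0,0,0.177,0.083,0.27,40],[0,0,0,0.177,0.083,0.27,40]]])

```text
time: 10.9
tool_pos: [0.5388, -0.1418, 0.1298]
tcp_rot: [-1.544, -2.005, -0.56]
wrist_force: [0.8, 0.5, -1.4]
width: 0.578
grip_force: 47.9
```

Emit:
play_rows(moves=[[[0,0,0,-0.182,0,0.217,40],[0,0,0,-0.182,0,0.217,40],[0,0,0,-0.182,0,0.217,40],[0,0,0,0,0,0,40],[0,0,0,0,0,0,40]]])

```text
time: 11.32
tool_pos: [0.5374, -0.1423, 0.0442]
tcp_rot: [-1.542, -2.001, -0.559]
wrist_force: [-0.2, 0.7, -0.5]
width: 0.577
grip_force: 47.7
```

Emit:
play_rows(moves=[[[0,0,0,0,0,0,40],[0,0,0,0,0,0,40]]])

```text
time: 11.48
tool_pos: [0.5402, -0.1445, 0.047]
tcp_rot: [-1.545, -2.008, -0.562]
wrist_force: [0.5, 0.7, -1.4]
width: 0.575
grip_force: 47.7
```

```bash
python3 held.py; python3 g.py .539 -.1422 .022 14.9 40
```

```text
psi 14.80 topz-tcp 0.0186 tilt [ 0.01 -0.  ] v range [-0.0398  0.0406] p [ 0.5403 -0.1447  0.047 ]
t 11.53 p [ 0.5403 -0.1447  0.047 ] F [ 0.2 -1.2 -1.6] w 0.580 grip 47.7 q [-0.58  0.56  1.73  0.45  1.43 -1.04]
turn 1 x [ 0.004  0.005 -0.001]  shift 1 x [-0.139 -0.006  0.209]
```

Emit:
play_rows(moves=[[[0,0,0,-0.07,-0.006,0.105,40],[0,0,0,-0.069,0,0.104,40],[0,0,0,0,0,0,40],[0,0,0,0,0,0,40],[0,0,0,0,0,0,40]]])

```text
time: 11.95
tool_pos: [0.539, -0.1421, 0.0203]
tcp_rot: [-1.546, -2.006, -0.562]
wrist_force: [3.6, -2.6, 4.5]
width: 0.572
grip_force: 51.4
```

```bash
python3 held.py; python3 g.py .539 -.1422 .022 14.9 40
```

```text
psi 14.75 topz-tcp 0.0200 tilt [0.003 0.001] v range [-0.0392  0.0408] p [ 0.5388 -0.142   0.0203]
t 12.00 p [ 0.5388 -0.142   0.0203] F [ 3.9 -1.2  6. ] w 0.573 grip 51.4 q [-0.58  0.59  1.74  0.45  1.39 -1.05]
turn 1 x [ 0.004  0.003 -0.003]  shift 1 x [ 0.009  0.001 -0.015]
```

Emit:
play_rows(moves=[[[0,0,0,0,0,0,60],[0,0,0,0,0,0,60],[0,0,0,0,0,0,60],[0,0,0,0,0,-0.15,60],[0,0,0,0,0,-0.35,60]]])

```text
time: 12.42
tool_pos: [0.5416, -0.1687, 0.0551]
tcp_rot: [-1.537, -1.995, -0.556]
wrist_force: [-0.4, -0.1, -0.3]
width: 0.705
grip_force: 0.0
```

Emit:
play_rows(moves=[[[0,0,0,0,0,-0.35,60],[0,0,0,0,0,-0.35,60],[0,0,0,0,0,0,60],[0,0,0,0,0,0,60],[0,0,0,0,0,0,60]]])

```text
time: 12.83
tool_pos: [0.5569, -0.216, 0.1118]
tcp_rot: [-1.544, -2.004, -0.56]
wrist_force: [-0.5, 0.6, -0.5]
width: 0.699
grip_force: 0.0
```

```bash
cat > tray.py <<'E'
from h import *
for n in("wrist","top"):
    c=cam(n); P=cloud(c)
    m=((P[...,2]>.034)&(P[...,2]<.05)&(abs(P[...,0]-.515)<.12)&(abs(P[...,1]+.209)<.12)).astype(np.uint8)
    if n=="wrist": m=cv2.morphologyEx(m,cv2.MORPH_OPEN,np.ones((5,5)))
    k,l,st,_=cv2.connectedComponentsWithStats(m)
    for i in range(1,k):
        if st[i,4]<150: continue
        cn=max(cv2.findContours((l==i).astype(np.uint8),0,1)[0],key=cv2.contourArea).reshape(-1,2)
        r=cv2.minAreaRect((onz(c,cn,.039)[:,:2]*1000).astype(np.float32)); print(n,st[i,4],np.round(r[0],1),np.round(r[1],0),round(r[2],1),"z %.4f"%np.median(P[l==i][:,2]))
E
python3 tray.py; python3 g.py .56 0 .18 10 40 .5833 .2063 .1 6.1 40
```

```text
wrist 6903 [ 540.4 -145.7] [49. 87.] 14.7 z 0.0402
wrist 1093 [ 467.8 -244. ] [33. 21.] 15.9 z 0.0400
wrist 667 [ 486.5 -292.7] [22. 14.] 16.5 z 0.0408
top 309 [ 541.6 -143.3] [49. 84.] 15.0 z 0.0404
top 334 [ 486.  -271.8] [50. 88.] 17.2 z 0.0402
t 12.93 p [ 0.5561 -0.2147  0.1105] F [-0.5 -0.1 -0.3] w 0.703 grip 0.0 q [-0.64  0.57  1.58  0.41  1.59 -1.02]
turn 1 x [-0.115 -0.005  0.124]  shift 6 x [0.343 0.069 0.137]
turn 1 x [-0.088 -0.     0.104]  shift 6 x [0.173 0.075 0.319]
```

Emit:
play_rows(moves=[[[-0.115,-0.005,0.124,0,0,0,60],[0,0,0,0.343,0.069,0.137,60],[0,0,0,0.343,0.069,0.137,60],[0,0,0,0.343,0.069,0.137,60],[0,0,0,0.343,0.069,0.137,60]]])

```text
time: 13.35
tool_pos: [0.5584, -0.0702, 0.1566]
tcp_rot: [-1.635, -1.947, -0.595]
wrist_force: [0.2, 0.7, -0.1]
width: 0.704
grip_force: 0.0
```

Emit:
play_rows(moves=[[[0,0,0,0.343,0.069,0.137,60],[0,0,0,0.343,0.069,0.137,60],[-0.088,0,0.104,0,0,0,60],[0,0,0,0.173,0.075,0.319,60],[0,0,0,0.173,0.075,0.319,60]]])

```text
time: 13.77
tool_pos: [0.5687, 0.0684, 0.1537]
tcp_rot: [-1.71, -1.901, -0.623]
wrist_force: [0.9, -0.4, 0.1]
width: 0.699
grip_force: 0.0
```

Emit:
play_rows(moves=[[[0,0,0,0.173,0.075,0.319,60],[0,0,0,0.173,0.075,0.319,60],[0,0,0,0.173,0.075,0.319,60],[0,0,0,0.173,0.075,0.319,60],[0,0,0,0,0,0,60]]])

```text
time: 14.18
tool_pos: [0.58, 0.2107, 0.0965]
tcp_rot: [-1.701, -1.899, -0.614]
wrist_force: [-1.3, -0.6, 0.3]
width: 0.703
grip_force: 0.0
```

Emit:
play_rows(moves=[[[0,0,0,0,0,0,60],[0,0,0,0,0,0,60],[0,0,0,0,0,0,60]]])

```text
time: 14.43
tool_pos: [0.5849, 0.2042, 0.1004]
tcp_rot: [-1.709, -1.901, -0.622]
wrist_force: [-0.0, 0.3, -0.2]
width: 0.703
grip_force: 0.0
```

```bash
python3 soap.py; python3 g.py .5758 .2766 .016 6.1 40
```

```text
[   0  126   84  107 6575] z 0.0353 ctr 417.6 261.6 size 52 88 ang 4.5 v 68.1 u -80.6
[ 218  137   72  112 7517] z 0.0352 ctr 578.2 267.7 size 49 87 ang 6.1 v 77.2 u 79.9
t 14.48 p [0.5853 0.2039 0.1007] F [-0.5  0.   1. ] w 0.702 grip 0.0 q [-0.07  0.35  1.92  0.77  1.15 -0.6 ]
turn 1 x [0.007 0.005 0.002]  shift 3 x [ 0.006 -0.006  0.374]
```

Emit:
play_rows(moves=[[[0,0,0,0.01,-0.007,0.35,60],[0,0,0,0.01,0,0.35,60],[0,0,0,0,0,0.25,60],[0,0,0,0,0,0.17,60],[0,0,0,0,0,0,60]]])

```text
time: 14.9
tool_pos: [0.5743, 0.2781, 0.0132]
tcp_rot: [-1.707, -1.899, -0.617]
wrist_force: [-0.6, -0.3, -0.4]
width: 0.701
grip_force: 0.0
```

Emit:
play_rows(moves=[[[0,0,0,0,0,0,60],[0,0,0,0,0,0,40],[0,0,0,0,0,0,40],[0,0,0,0,0,0,40],[0,0,0,0,0,0,40]]])

```text
time: 15.32
tool_pos: [0.5785, 0.2769, 0.0173]
tcp_rot: [-1.71, -1.902, -0.626]
wrist_force: [0.9, -3.1, 3.3]
width: 0.575
grip_force: 47.5
```

```bash
python3 lid.py; python3 g.py .5769 .2768 .016 6.1 40
```

```text
top 845 lid angle [0.445 0.985 1.032]
scene 763 lid angle [0.36  0.978 1.024]
t 15.42 p [0.5785 0.2771 0.0173] F [ 1.5 -3.7  5.6] w 0.576 grip 47.8 q [ 0.05  0.46  1.96  0.88  0.98 -0.66]
turn 1 x [0.011 0.004 0.005]  shift 1 x [-0.01  -0.016  0.009]
```

Emit:
play_rows(moves=[[[0,0,0,0,0,-0.2,40],[0,0,0,0,0,-0.3,40],[0,0,0,0,0,-0.38,40],[0,0,0,0,0,-0.38,40],[0,0,0,0,0,-0.38,40]]])

```text
time: 15.83
tool_pos: [0.5866, 0.1722, 0.1423]
tcp_rot: [-1.708, -1.901, -0.621]
wrist_force: [0.9, 0.6, -1.2]
width: 0.573
grip_force: 47.2
```

```bash
python3 held.py; python3 g.py .566 -.244 .14 14.9 40 .566 -.244 .05 14.9 40
```

```text
psi 5.94 topz-tcp 0.0115 tilt [-0.005 -0.003] v range [-0.0365  0.0365] p [0.5918 0.1685 0.149 ]
t 15.88 p [0.5918 0.1685 0.149 ] F [ 2. -1.  2.] w 0.575 grip 47.3 q [-0.13  0.3   1.88  0.72  1.24 -0.58]
turn 2 x [ 0.11   0.006 -0.112]  shift 11 x [-0.278 -0.119 -0.223]
turn 1 x [0. 0. 0.]  shift 3 x [-0.193  0.     0.23 ]
```

Emit:
play_rows(moves=[[[0.11,0.006,-0.112,0,0,0,40],[0.11,0.006,-0.112,0,0,0,40],[0,0,0,-0.278,-0.119,-0.223,40],[0,0,0,-0.278,-0.119,-0.223,40],[0,0,0,-0.278,-0.119,-0.223,40]]])

```text
time: 16.3
tool_pos: [0.5803, 0.0602, 0.1387]
tcp_rot: [-1.536, -2.001, -0.552]
wrist_force: [0.9, -0.8, -1.4]
width: 0.574
grip_force: 47.5
```

Emit:
play_rows(moves=[[[0,0,0,-0.278,-0.119,-0.223,40],[0,0,0,-0.278,-0.119,-0.223,40],[0,0,0,-0.278,-0.119,-0.223,40],[0,0,0,-0.278,-0.119,-0.223,40],[0,0,0,-0.278,-0.119,-0.223,40]]])

```text
time: 16.72
tool_pos: [0.569, -0.1284, 0.1345]
tcp_rot: [-1.538, -1.999, -0.553]
wrist_force: [0.4, -0.3, -1.2]
width: 0.575
grip_force: 47.5
```

Emit:
play_rows(moves=[[[0,0,0,-0.278,-0.119,-0.223,40],[0,0,0,-0.278,-0.119,-0.223,40],[0,0,0,-0.278,-0.119,-0.223,40],[0,0,0,0,0,0,40],[0,0,0,0,0,0,40]]])

```text
time: 17.13
tool_pos: [0.5625, -0.2415, 0.1316]
tcp_rot: [-1.542, -1.997, -0.555]
wrist_force: [0.3, 0.2, -1.8]
width: 0.573
grip_force: 47.6
```

```bash
python3 held.py; python3 g.py .566 -.244 .05 14.9 40
```

```text
psi 14.94 topz-tcp 0.0177 tilt [-0.013  0.001] v range [-0.0323  0.0426] p [ 0.5626 -0.2398  0.1318]
t 17.18 p [ 0.5626 -0.2398  0.1318] F [-0.7  0.1 -0.5] w 0.574 grip 47.6 q [-0.66  0.58  1.51  0.39  1.64 -1.01]
turn 1 x [-0.015 -0.011 -0.011]  shift 3 x [-0.188  0.007  0.198]
```

Emit:
play_rows(moves=[[[-0.012,-0.008,-0.006,-0.188,0.007,0.198,40],[0,0,0,-0.188,0.007,0.198,40],[0,0,0,-0.188,0.007,0.198,40],[0,0,0,0,0,0,40],[0,0,0,0,0,0,40]]])

```text
time: 17.6
tool_pos: [0.5643, -0.2408, 0.0494]
tcp_rot: [-1.537, -2.001, -0.558]
wrist_force: [0.6, -0.6, -1.7]
width: 0.573
grip_force: 47.5
```

Emit:
play_rows(moves=[[[0,0,0,0,0,0,40],[0,0,0,0,0,0,40]]])

```text
time: 17.77
tool_pos: [0.567, -0.2436, 0.053]
tcp_rot: [-1.542, -2.009, -0.559]
wrist_force: [0.6, 0.3, -0.7]
width: 0.571
grip_force: 47.5
```

```bash
python3 held.py; python3 g.py .566 -.2434 .022 14.9 40
```

```text
psi 14.99 topz-tcp 0.0179 tilt [ 0.001 -0.002] v range [-0.0345  0.0405] p [ 0.567  -0.2439  0.0531]
t 17.82 p [ 0.567  -0.2439  0.0531] F [ 0.8  1.3 -0.9] w 0.572 grip 47.5 q [-0.67  0.67  1.53  0.39  1.54 -1.06]
turn 1 x [-0.002  0.004  0.002]  shift 1 x [-0.194 -0.008  0.243]
```

Emit:
play_rows(moves=[[[0,0,0,-0.102,-0.006,0.118,40],[0,0,0,-0.101,0,0.118,40],[0,0,0,0,0,0,40],[0,0,0,0,0,0,40],[0,0,0,0,0,0,40]]])

```text
time: 18.23
tool_pos: [0.5667, -0.2452, 0.0203]
tcp_rot: [-1.544, -2.008, -0.561]
wrist_force: [2.5, -0.5, 6.1]
width: 0.575
grip_force: 52.9
```

```bash
python3 held.py; python3 g.py .5663 -.2446 .022 14.9 40
```

```text
psi 14.88 topz-tcp 0.0200 tilt [ 0.004 -0.002] v range [-0.0338  0.0408] p [ 0.5667 -0.2452  0.0203]
t 18.28 p [ 0.5667 -0.2452  0.0203] F [ 2.4 -2.5  5.9] w 0.572 grip 52.9 q [-0.67  0.71  1.53  0.4   1.49 -1.08]
turn 1 x [0.001 0.003 0.   ]  shift 1 x [ 0.016 -0.002 -0.008]
```

Seated. Release, retreat, check, and head for soap 1.

Emit:
play_rows(moves=[[[0,0,0,0,0,0,60],[0,0,0,0,0,0,60],[0,0,0,0,0,0,60],[0,0,0,0,0,-0.15,60],[0,0,0,0,0,-0.35,60]]])

```text
time: 18.7
tool_pos: [0.5701, -0.2714, 0.0543]
tcp_rot: [-1.535, -1.996, -0.556]
wrist_force: [-0.4, 0.1, -0.8]
width: 0.701
grip_force: 0.0
```

Emit:
play_rows(moves=[[[0,0,0,0,0,-0.35,60],[0,0,0,0,0,-0.35,60],[0,0,0,0,0,0,60],[0,0,0,0,0,0,60],[0,0,0,0,0,0,60]]])

```text
time: 19.12
tool_pos: [0.585, -0.3189, 0.1114]
tcp_rot: [-1.542, -2.005, -0.558]
wrist_force: [0.1, 0.4, -0.4]
width: 0.703
grip_force: 0.0
```

```bash
python3 tray.py; python3 g.py .53 0 .2 9 40 .424 .1985 .1 4.3 40
```

```text
wrist 4332 [ 540.7 -146.8] [50. 88.] 14.9 z 0.0405
wrist 6887 [ 485.8 -273.9] [50. 88.] 17.7 z 0.0403
wrist 7119 [ 569.9 -254.6] [49. 87.] 14.9 z 0.0402
top 307 [ 571.4 -250.5] [49. 89.] 14.1 z 0.0400
top 308 [ 540.9 -143.5] [51. 84.] 15.0 z 0.0404
t 19.22 p [ 0.5842 -0.3175  0.11  ] F [-0.4 -0.1 -0.5] w 0.701 grip 0.0 q [-0.72  0.71  1.34  0.37  1.69 -1.05]
turn 1 x [-0.141 -0.006  0.154]  shift 9 x [ 0.338 -0.004  0.153]
turn 1 x [-0.105 -0.     0.126]  shift 7 x [ 0.133 -0.13   0.298]
```

Emit:
play_rows(moves=[[[-0.141,-0.006,0.154,0,0,0,60],[0,0,0,0.338,-0.004,0.153,60],[0,0,0,0.338,-0.004,0.153,60],[0,0,0,0.338,-0.004,0.153,60],[0,0,0,0.338,-0.004,0.153,60]]])

```text
time: 19.63
tool_pos: [0.5595, -0.175, 0.1498]
tcp_rot: [-1.654, -1.934, -0.601]
wrist_force: [0.5, 1.6, 0.6]
width: 0.704
grip_force: 0.0
```

Emit:
play_rows(moves=[[[0,0,0,0.338,-0.004,0.153,60],[0,0,0,0.338,-0.004,0.153,60],[0,0,0,0.338,-0.004,0.153,60],[0,0,0,0.338,-0.004,0.153,60],[0,0,0,0.338,-0.004,0.153,60]]])

```text
time: 20.05
tool_pos: [0.5292, 0.0014, 0.1997]
tcp_rot: [-1.653, -1.936, -0.6]
wrist_force: [0.8, 0.1, 0.6]
width: 0.7
grip_force: 0.0
```

Emit:
play_rows(moves=[[[-0.105,0,0.126,0,0,0,60],[0,0,0,0.133,-0.13,0.298,60],[0,0,0,0.133,-0.13,0.298,60],[0,0,0,0.133,-0.13,0.298,60],[0,0,0,0.133,-0.13,0.298,60]]])

```text
time: 20.47
tool_pos: [0.4682, 0.1136, 0.1415]
tcp_rot: [-1.74, -1.876, -0.631]
wrist_force: [0.6, 0.9, 0.5]
width: 0.706
grip_force: 0.0
```

Emit:
play_rows(moves=[[[0,0,0,0.133,-0.13,0.298,60],[0,0,0,0.133,-0.13,0.298,60],[0,0,0,0.133,-0.13,0.298,60],[0,0,0,0,0,0,60],[0,0,0,0,0,0,60]]])

```text
time: 20.88
tool_pos: [0.4211, 0.1982, 0.0979]
tcp_rot: [-1.737, -1.876, -0.627]
wrist_force: [0.6, -0.6, -0.6]
width: 0.701
grip_force: 0.0
```

Emit:
play_rows(moves=[[[0,0,0,0,0,0,60],[0,0,0,0,0,0,60]]])

```text
time: 21.05
tool_pos: [0.4263, 0.196, 0.1004]
tcp_rot: [-1.742, -1.878, -0.634]
wrist_force: [0.0, 0.4, 1.0]
width: 0.704
grip_force: 0.0
```

```bash
python3 soap.py; python3 g.py .4166 .2668 .016 4.3 40
```

```text
[ 209  135   72  111 7465] z 0.0352 ctr 415.6 261.1 size 49 87 ang 4.2 v 68.4 u -82.6
t 21.10 p [0.4267 0.1958 0.1006] F [ 0.4  0.9 -0.5] w 0.703 grip 0.0 q [-0.12  0.07  2.27  0.78  1.1  -0.66]
turn 1 x [0.007 0.006 0.002]  shift 3 x [ 0.002 -0.016  0.369]
```

Emit:
play_rows(moves=[[[0,0,0,0.005,-0.06,0.35,60],[0,0,0,0,0,0.35,60],[0,0,0,0,0,0.25,60],[0,0,0,0,0,0.15,60],[0,0,0,0,0,0,60]]])

```text
time: 21.52
tool_pos: [0.4131, 0.267, 0.014]
tcp_rot: [-1.741, -1.876, -0.629]
wrist_force: [-0.5, -0.6, 0.9]
width: 0.705
grip_force: 0.0
```

Emit:
play_rows(moves=[[[0,0,0,0,0,0,60],[0,0,0,0,0,0,40],[0,0,0,0,0,0,40],[0,0,0,0,0,0,40],[0,0,0,0,0,0,40]]])

```text
time: 21.93
tool_pos: [0.4161, 0.2661, 0.017]
tcp_rot: [-1.743, -1.878, -0.637]
wrist_force: [1.6, -2.1, 2.5]
width: 0.576
grip_force: 47.2
```

```bash
python3 g.py .4152 .2663 .016 4.2 40
```

```text
t 21.93 p [0.4161 0.2661 0.017 ] F [ 1.6 -2.1  2.5] w 0.576 grip 47.2 q [ 0.04  0.22  2.32  0.96  0.9  -0.77]
turn 1 x [0.008 0.005 0.006]  shift 1 x [-0.004 -0.009  0.01 ]
```

Emit:
play_rows(moves=[[[0,0,0,0,0,-0.2,40],[0,0,0,0,0,-0.3,40],[0,0,0,0,0,-0.38,40],[0,0,0,0,0,-0.38,40],[0,0,0,0,0,-0.38,40]]])

```text
time: 22.35
tool_pos: [0.4212, 0.1605, 0.143]
tcp_rot: [-1.742, -1.878, -0.632]
wrist_force: [1.5, -0.0, -1.4]
width: 0.579
grip_force: 47.3
```

Emit:
play_rows(moves=[[[0,0,0,0,0,0,40],[0,0,0,0,0,0,40],[0,0,0,0,0,0,40]]])

```text
time: 22.6
tool_pos: [0.4214, 0.1617, 0.1414]
tcp_rot: [-1.742, -1.877, -0.633]
wrist_force: [-0.4, -1.0, -1.7]
width: 0.577
grip_force: 47.5
```

```bash
python3 held.py; python3 g.py .457 -.161 .15 14.9 40
```

```text
psi 4.30 topz-tcp 0.0190 tilt [ 0.008 -0.001] v range [-0.0383  0.0413] p [0.4206 0.1622 0.1407]
t 22.65 p [0.4206 0.1622 0.1407] F [-0.1 -0.8 -1.2] w 0.581 grip 47.5 q [-0.19  0.    2.25  0.72  1.21 -0.64]
turn 2 x [ 0.119  0.002 -0.142]  shift 9 x [-0.267 -0.053 -0.238]
```

Emit:
play_rows(moves=[[[0.119,0.002,-0.142,0,0,0,40],[0.119,0.002,-0.142,0,0,0,40],[0,0,0,-0.267,-0.053,-0.238,40],[0,0,0,-0.267,-0.053,-0.238,40],[0,0,0,-0.267,-0.053,-0.238,40]]])

```text
time: 23.07
tool_pos: [0.4324, 0.055, 0.1433]
tcp_rot: [-1.537, -2.007, -0.559]
wrist_force: [-0.8, 0.5, -1.3]
width: 0.576
grip_force: 47.5
```

Emit:
play_rows(moves=[[[0,0,0,-0.267,-0.053,-0.238,40],[0,0,0,-0.267,-0.053,-0.238,40],[0,0,0,-0.267,-0.053,-0.238,40],[0,0,0,-0.267,-0.053,-0.238,40],[0,0,0,-0.267,-0.053,-0.238,40]]])

```text
time: 23.48
tool_pos: [0.4535, -0.1253, 0.1486]
tcp_rot: [-1.539, -2.005, -0.562]
wrist_force: [0.4, 0.6, -0.9]
width: 0.574
grip_force: 47.5
```

Emit:
play_rows(moves=[[[0,0,0,-0.267,-0.053,-0.238,40],[0,0,0,0,0,0,40],[0,0,0,0,0,0,40],[0,0,0,0,0,0,40],[0,0,0,0,0,0,40]]])

```text
time: 23.9
tool_pos: [0.4577, -0.1592, 0.1506]
tcp_rot: [-1.54, -2.006, -0.562]
wrist_force: [0.1, -0.5, -1.3]
width: 0.575
grip_force: 47.6
```

```bash
python3 g.py .457 -.161 .055 14.9 40
```

```text
t 23.90 p [ 0.4577 -0.1592  0.1506] F [ 0.1 -0.5 -1.3] w 0.575 grip 47.6 q [-0.67  0.34  1.83  0.4   1.57 -1.05]
turn 1 x [-0.002 -0.004  0.002]  shift 3 x [-0.209 -0.004  0.241]
```

Emit:
play_rows(moves=[[[0,0,0,-0.209,-0.004,0.241,40],[0,0,0,-0.209,-0.004,0.241,40],[0,0,0,-0.209,-0.004,0.241,40],[0,0,0,0,0,0,40],[0,0,0,0,0,0,40]]])

```text
time: 24.32
tool_pos: [0.4562, -0.1605, 0.0551]
tcp_rot: [-1.538, -2.003, -0.562]
wrist_force: [0.8, 0.1, -0.7]
width: 0.577
grip_force: 47.5
```

Emit:
play_rows(moves=[[[0,0,0,0,0,0,40],[0,0,0,0,0,0,40]]])

```text
time: 24.48
tool_pos: [0.4592, -0.1634, 0.058]
tcp_rot: [-1.543, -2.011, -0.564]
wrist_force: [-0.1, -0.3, -0.8]
width: 0.573
grip_force: 47.5
```

```bash
python3 held.py; python3 g.py .457 -.161 .022 14.9 40
```

```text
psi 14.92 topz-tcp 0.0182 tilt [0.006 0.   ] v range [-0.0391  0.0405] p [ 0.4593 -0.1638  0.058 ]
t 24.53 p [ 0.4593 -0.1638  0.058 ] F [-0.6  0.4 -2.7] w 0.574 grip 47.5 q [-0.67  0.46  1.86  0.4   1.42 -1.12]
turn 1 x [0.006 0.007 0.006]  shift 1 x [-0.207 -0.015  0.297]
```

Emit:
play_rows(moves=[[[0,0,0,-0.105,-0.015,0.147,40],[0,0,0,-0.105,0,0.147,40],[0,0,0,0,0,0,40],[0,0,0,0,0,0,40],[0,0,0,0,0,0,40]]])

```text
time: 24.95
tool_pos: [0.4565, -0.1615, 0.0211]
tcp_rot: [-1.544, -2.01, -0.563]
wrist_force: [0.7, -0.0, -0.6]
width: 0.579
grip_force: 51.2
```

```bash
python3 held.py; python3 g.py .457 -.161 .022 14.9 40
```

```text
psi 14.90 topz-tcp 0.0201 tilt [0.003 0.004] v range [-0.0381  0.0408] p [ 0.4564 -0.1613  0.0209]
t 25.00 p [ 0.4564 -0.1613  0.0209] F [ 0.5  0.4 -1.1] w 0.573 grip 51.2 q [-0.67  0.51  1.88  0.4   1.37 -1.14]
turn 1 x [0.004 0.005 0.004]  shift 1 x [ 0.008  0.007 -0.007]
```

Emit:
play_rows(moves=[[[0,0,0,0,0,0,60],[0,0,0,0,0,0,60],[0,0,0,0,0,0,60],[0,0,0,0,0,-0.15,60],[0,0,0,0,0,-0.35,60]]])

```text
time: 25.42
tool_pos: [0.4605, -0.1882, 0.0559]
tcp_rot: [-1.537, -2.0, -0.561]
wrist_force: [0.4, 0.6, -1.3]
width: 0.701
grip_force: 0.0
```

Emit:
play_rows(moves=[[[0,0,0,0,0,-0.35,60],[0,0,0,0,0,-0.35,60],[0,0,0,-0.2,0.2,-0.35,60],[0,0,0,-0.2,0.2,-0.35,60],[0,0,0,-0.2,0,-0.35,60]]])

```text
time: 25.83
tool_pos: [0.5417, -0.3298, 0.1533]
tcp_rot: [-1.541, -2.011, -0.564]
wrist_force: [0.4, -0.6, -0.5]
width: 0.703
grip_force: 0.0
```

Emit:
play_rows(moves=[[[0,0,0,0,0,0,60],[0,0,0,0,0,0,60],[0,0,0,0,0,0,60]]])

```text
time: 26.08
tool_pos: [0.5385, -0.3298, 0.1513]
tcp_rot: [-1.543, -2.007, -0.563]
wrist_force: [-0.1, 1.0, -0.2]
width: 0.703
grip_force: 0.0
```

```bash
python3 tray.py; python3 mats.py|tail -3; sed -i 's/w4/w5/' hd.py; python3 hd.py; python3 g.py .497 .1 .3 5.4 0 .4965 .298 .24 5.4 0
```

```text
wrist 3627 [ 459. -167.] [50. 88.] 15.1 z 0.0404
wrist 3556 [ 539.8 -146.7] [49. 88.] 14.7 z 0.0405
wrist 5367 [ 485.2 -274.1] [50. 87.] 17.7 z 0.0402
wrist 5012 [ 568.7 -253.9] [49. 86.] 15.1 z 0.0402
top 311 [ 570.5 -251. ] [49. 89.] 13.0 z 0.0400
top 310 [ 541.3 -143.8] [50. 83.] 15.3 z 0.0400
top 311 [ 486.5 -271.4] [49. 89.] 17.2 z 0.0403
top 315 [ 459.9 -164.4] [49. 84.] 16.2 z 0.0400
wrist 1060 [ 558.3 -255.9] [ 39. 100.] 15.0 cent [ 553.6 -276.1]
wrist 1041 [ 539.4 -145.6] [ 60. 102.] 15.8 cent [ 537.1 -172.4]
wrist 939 [ 459.  -166.6] [ 60. 101.] 14.9 cent [ 473.2 -195.2]
cam [ 0.548 -0.362  0.308] [-0.1   0.38 -0.92]
t 26.33 p [ 0.5383 -0.3288  0.1515] F [-0.5 -0.4 -0. ] w 0.704 grip 0.0 q [-0.77  0.62  1.4   0.34  1.73 -1.09]
turn 6 x [-0.019 -0.232  0.053]  shift 12 x [ 0.359 -0.001 -0.124]
turn 1 x [0. 0. 0.]  shift 6 x [0.329 0.03  0.1  ]
```

View pics/w5.png

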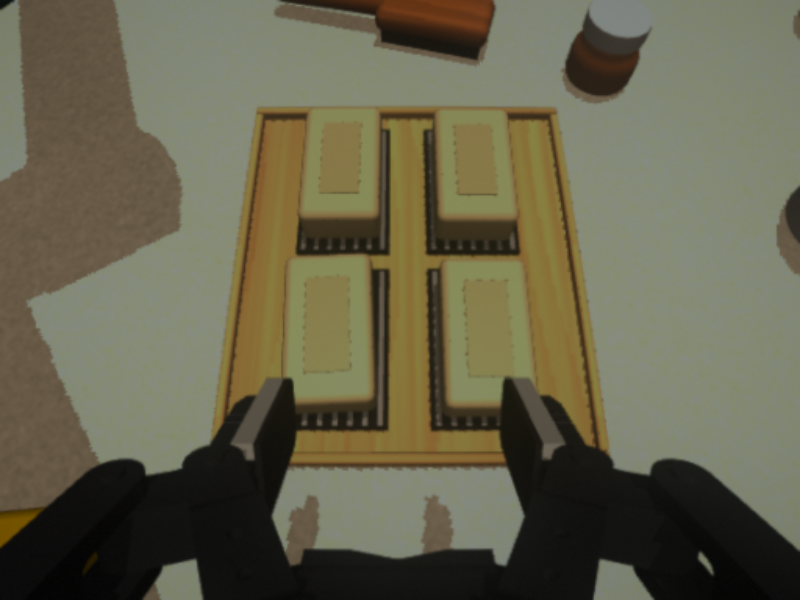

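Emit:
play_rows(moves=[[[-0.019,-0.232,0.053,0,0,0,60],[-0.019,-0.232,0.053,0,0,0,60],[-0.019,-0.232,0.053,0,0,0,60],[-0.019,-0.232,0.053,0,0,0,60],[-0.019,-0.232,0.053,0,0,0,60]]])

```text
time: 26.75
tool_pos: [0.539, -0.3302, 0.153]
tcp_rot: [-2.027, -2.285, -0.106]
wrist_force: [0.5, 0.2, -0.1]
width: 0.703
grip_force: 0.0
```

Emit:
play_rows(moves=[[[-0.019,-0.232,0.053,0,0,0,60],[0,0,0,0.359,0,-0.124,60],[0,0,0,0.359,0,-0.124,60],[0,0,0,0.359,0,-0.124,60],[0,0,0,0.359,0,-0.124,60]]])

```text
time: 27.17
tool_pos: [0.524, -0.1847, 0.2017]
tcp_rot: [-2.114, -2.324, -0.001]
wrist_force: [-0.7, 0.4, 0.4]
width: 0.702
grip_force: 0.0
```

Emit:
play_rows(moves=[[[0,0,0,0.359,0,-0.124,60],[0,0,0,0.359,0,-0.124,60],[0,0,0,0.359,0,-0.124,60],[0,0,0,0.359,0,-0.124,60],[0,0,0,0.359,0,-0.124,60]]])

```text
time: 27.58
tool_pos: [0.5068, -0.0064, 0.2639]
tcp_rot: [2.114, 2.324, 0.001]
wrist_force: [1.6, 0.2, -0.4]
width: 0.698
grip_force: 0.0
```

Emit:
play_rows(moves=[[[0,0,0,0.359,0,-0.124,60],[0,0,0,0.359,0,-0.124,60],[0,0,0,0.359,0,-0.124,60],[0,0,0,0.329,0.03,0.1,60],[0,0,0,0.329,0.03,0.1,60]]])

```text
time: 28.0
tool_pos: [0.4978, 0.1671, 0.2827]
tcp_rot: [2.111, 2.323, 0.007]
wrist_force: [0.1, -0.5, -0.0]
width: 0.704
grip_force: 0.0
```

Emit:
play_rows(moves=[[[0,0,0,0.329,0.03,0.1,60],[0,0,0,0.329,0.03,0.1,60],[0,0,0,0.329,0.03,0.1,60],[0,0,0,0,0,0,60],[0,0,0,0,0,0,60]]])

```text
time: 28.42
tool_pos: [0.4958, 0.2651, 0.2492]
tcp_rot: [-2.11, -2.328, 0.003]
wrist_force: [-0.1, 0.6, 0.3]
width: 0.703
grip_force: 0.0
```

```bash
cat > hl.py <<'E'
from h import *
c=cam("wrist"); P=cloud(c); m=(abs(P[...,0]-.497)<.03)&(abs(P[...,1]-.294)<.035)&(P[...,2]>.155)&(P[...,2]<.19)
if m.any(): print("handle",m.sum(),np.percentile(P[m],[1,50,99],axis=0).round(4))
E
python3 hl.py; python3 lid.py; python3 g.py .4955 .2955 .15 5.4 0
```

```text
handle 1558 [[0.4795 0.2593 0.1551]
 [0.4967 0.2883 0.1688]
 [0.5237 0.2984 0.1718]]
top 189 lid angle [0.95  0.981 0.999]
scene 514 lid angle [0.968 0.986 1.034]
t 28.57 p [0.4975 0.2631 0.251 ] F [ 0.5 -0.8 -0.2] w 0.702 grip 0.0 q [ 0.44  0.04  1.82 -0.    1.28  0.35]
turn 1 x [ 0.003  0.001 -0.   ]  shift 3 x [0.108 0.004 0.337]
```

Emit:
play_rows(moves=[[[0,0,0,0.28,-0.015,0,60],[0,0,0,0,0,0.35,60],[0,0,0,0,0,0.35,60],[0,0,0,0,0,0.33,60],[0,0,0,0,0,0,60]]])

```text
time: 28.98
tool_pos: [0.4892, 0.2878, 0.1409]
tcp_rot: [-2.114, -2.32, 0.017]
wrist_force: [-1.6, -0.5, -0.9]
width: 0.701
grip_force: 0.0
```

Emit:
play_rows(moves=[[[0,0,0,0,0,0,20],[0,0,0,0,0,0,20],[0,0,0,0,0,0,20],[0,0,0,0,0,0,20],[0,0,0,0,0,0,20]]], newtons=60)

```text
time: 29.4
tool_pos: [0.4951, 0.2917, 0.1508]
tcp_rot: [2.112, 2.321, 0.006]
wrist_force: [-1.8, -3.5, 6.4]
width: 0.358
grip_force: 61.4
```

```bash
python3 g.py .496 .291 .148 5.4 0; python3 lid.py;python3 - <<'E'
import numpy as np
a=np.linspace(.94,-.02,11); r=128*np.cos(a)-34*np.sin(a); z=128*np.sin(a)+34*np.cos(a)
for i in range(10): print("x %.3f z %.3f"%((r[i]-r[i+1])/100,-(z[i+1]-z[i])/100))
E
```

```text
t 29.40 p [0.4951 0.2917 0.1508] F [-1.8 -3.5  6.4] w 0.358 grip 61.4 q [ 0.49  0.14  1.91 -0.    1.09  0.4 ]
turn 1 x [ 0.01  -0.001 -0.   ]  shift 1 x [-0.008  0.008  0.028]
top 285 lid angle [0.962 0.985 1.014]
scene 492 lid angle [0.968 0.987 1.032]
x -0.116 z 0.052
x -0.111 z 0.063
x -0.104 z 0.073
x -0.097 z 0.083
x -0.088 z 0.091
x -0.079 z 0.099
x -0.069 z 0.107
x -0.059 z 0.113
x -0.048 z 0.118
x -0.036 z 0.122
```

Emit:
play_rows(moves=[[[0,0,0,-0.116,0,0.052,20],[0,0,0,-0.111,0,0.063,20],[0,0,0,-0.104,0,0.073,20],[0,0,0,-0.097,0,0.083,20],[0,0,0,-0.088,0,0.091,20]]])

```text
time: 29.92
tool_pos: [0.5001, 0.2398, 0.1157]
tcp_rot: [2.112, 2.322, 0.005]
wrist_force: [-5.1, -5.8, 13.1]
width: 0.358
grip_force: 65.5
```

Emit:
play_rows(moves=[[[0,0,0,-0.079,0,0.099,20],[0,0,0,-0.069,0,0.107,20],[0,0,0,-0.059,0,0.113,20],[0,0,0,-0.048,0,0.118,20],[0,0,0,0,0,0,20]]])

```text
time: 30.33
tool_pos: [0.5026, 0.2122, 0.0685]
tcp_rot: [2.11, 2.32, 0.001]
wrist_force: [0.0, -11.1, 4.4]
width: 0.354
grip_force: 67.3
```

Emit:
play_rows(moves=[[[0,0,0,-0.018,0,0.061,20],[0,0,0,-0.014,0,0.061,20],[0,0,0,0,0,0,20],[0,0,0,0,0,0,20]]])

```text
time: 30.67
tool_pos: [0.5029, 0.2094, 0.0585]
tcp_rot: [2.11, 2.321, -0.0]
wrist_force: [-2.6, -13.1, 11.8]
width: 0.357
grip_force: 68.5
```

```bash
cat > shut.py <<'E'
from h import *
for n in("top","scene","wrist"):
    c=cam(n); P=cloud(c).reshape(-1,3); Q=P[(abs(P[:,0]-.498)<.12)&(abs(P[:,0]-.498)>.045)&(abs(P[:,1]-.268)<.06)&(P[:,2]>.036)&(P[:,2]<.055)]
    if len(Q)<50: continue
    for k in range(3):
        A=np.c_[Q[:,:2]-[.498,.268],np.ones(len(Q))]; s=np.linalg.lstsq(A,Q[:,2],rcond=None)[0]; r=Q[:,2]-A@s; Q=Q[abs(r)<2.5*r.std()]
    print(n,len(Q),s.round(4))
E
python3 shut.py; python3 g.py .503 .21 .06 5.4 0
```

```text
scene 1107 [-0.0004  0.0017  0.0449]
wrist 71087 [-0.0006  0.0017  0.0445]
t 30.82 p [0.5029 0.2094 0.0585] F [ -2.9 -13.9  11. ] w 0.356 grip 68.5 q [ 0.35  0.19  2.04 -0.01  0.91  0.26]
turn 1 x [0.006 0.008 0.002]  shift 1 x [ 0.006  0.001 -0.015]
```

Emit:
play_rows(moves=[[[0,0,0,0,0,0.02,20],[0,0,0,0,0,0,20],[0,0,0,0,0,0,60],[0,0,0,0,0,0,60],[0,0,0,0,0,0,60]]])

```text
time: 31.23
tool_pos: [0.5026, 0.2123, 0.0548]
tcp_rot: [2.113, 2.322, 0.006]
wrist_force: [0.1, -0.1, 1.0]
width: 0.703
grip_force: 0.0
```

Emit:
play_rows(moves=[[[0,0,0,0,0,-0.1,60],[0,0,0,0,0,-0.35,60],[0,0,0,0,0,-0.35,60],[0,0,0,0,0,-0.35,60],[0,0,0,0,0,-0.35,60]]])

```text
time: 31.65
tool_pos: [0.5009, 0.212, 0.2056]
tcp_rot: [2.113, 2.324, 0.001]
wrist_force: [-0.1, -0.6, -0.4]
width: 0.699
grip_force: 0.0
```

Emit:
play_rows(moves=[[[0,0,0,0,0,0,60],[0,0,0,0,0,0,60],[0,0,0,0,0,0,60],[0,0,0,0,0,0,60]]])

```text
time: 31.98
tool_pos: [0.5, 0.2115, 0.202]
tcp_rot: [-2.113, -2.324, 0.003]
wrist_force: [0.4, -0.0, -0.7]
width: 0.705
grip_force: 0.0
```

```bash
python3 shut.py; python3 tray.py|grep top; python3 m.py|grep -E "jar|brush|tube|soapd"; python3 -c "
from h import *
c=cam('scene'); cv2.imwrite('pics/end.png',cv2.resize(c['image'][:,:,::-1],(800,600)))"
```

```text
top 183 [-0.0025 -0.0029  0.0449]
scene 1158 [-0.0015  0.0002  0.045 ]
wrist 23125 [-0.0006  0.0017  0.0445]
top 315 [ 571.2 -251. ] [50. 89.] 14.8 z 0.0402
top 311 [ 541.1 -143.4] [50. 84.] 15.3 z 0.0402
top 337 [ 485.9 -271.3] [50. 89.] 17.2 z 0.0401
top 319 [ 460.1 -164.2] [50. 84.] 15.4 z 0.0400
soapd [331 202  27  20 348] ctr 486 -271 size 50 90 ang 17.2 medz 0.040
soapd [320 210   8  16  96] ctr 466 -195 size 25 54 ang 87.1 medz 0.040
jar [263 171  13  14 143] ctr 613 -4 size 43 48 ang 88.7 medz 0.055
brush [262 203  13  51 435] ctr 435 3 size 44 181 ang 88.8 medz 0.028
tube [112 206  38  20 414] ctr 493 511 size 143 45 ang 72.7 medz 0.021
```

View pics/end.png

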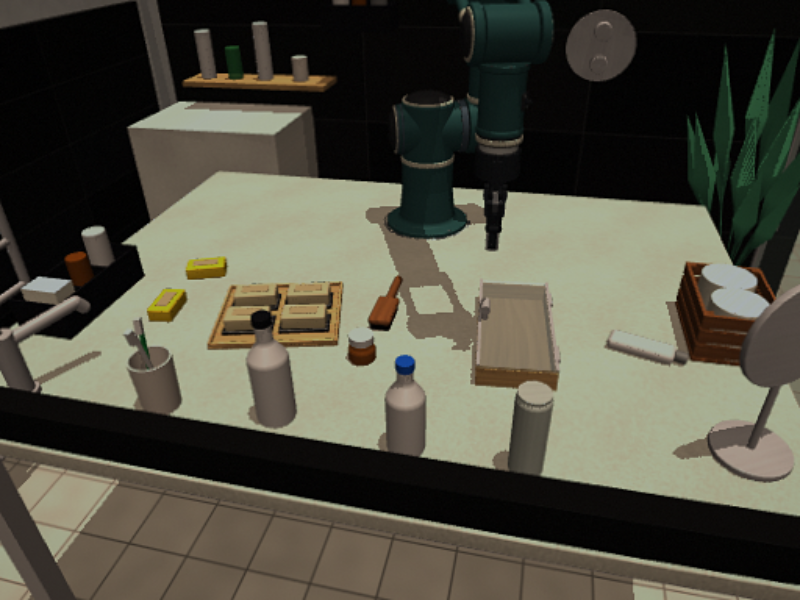

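The scene view shows the four bars in two rows on the tray (about 280,308 px), the box empty and shut (515,335 px), and the jar, brush and tube where they were, so I'm handing in.

```bash
python3 -c "
from workcell import bot
print(bot.finish_job())"
```

```text
the job is handed in; nothing more can be done
None
```

The job is handed in after about 32 s of robot time: all three bars lie on the empty mats, each within about 2 mm of centre and aligned with its mat, the box is shut, and the fourth bar, jar, brush and tube measured within camera error of where they started.

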